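# Make up an inlaid gift set on its presentation board

## Robot

A 6-joint arm with a two-finger parallel gripper is mounted at the origin on the work surface. World frame = base frame: x ahead of the robot, y to its left, z up, the work surface at z = 0. Lengths are in m, angles in rad, forces in N, time in s.
With the tool pointing down it reaches from about 0.375 to 0.9 m from the base axis. Payload 3.1 kg.
Tool frame: the origin (TCP) lies midway between the tips of the shut fingers; the grasp point (between the pads) lies 19 mm behind it; z points along the fingers, y is the line along which they close (so a half turn about z gives the same grasp; the last joint's range is limited). The gripper opens to 87 mm and grips with 3 to 60 N. Pads are 19 mm wide; open, the fingers measure 117 mm over their backs; the gripper's body (75 mm by 190 mm) begins 51 mm behind the grasp point.
Start: joints at [-1.421, 0.527, 1.433, -0, 1.181, -0.178], TCP at [0.201, -0.592, 0.223] pointing down, gripper open.
Joint ranges: [-3.08, 3.08], [-0.75, 2.2], [0.22, 2.44], [-1.43, 4.57], [0, 2.65], [-2.85, 2.85]. Speed limits (rad/s): [2.79, 2.79, 3.14, 3.14, 3.14, 3.14].

## Interface

Orientations are given as a unit quaternion [x, y, z, w].
In Python, from rig import robot gives the robot as it stands.
- The arm moves only by the shell command python3 -m jog 'ROWS' [FORCE]. ROWS is a JSON object of lists of equal length, an entry for each row: "dp": the shift along the tool's x, y, z in mm, a list of three; "delta_rot": the turn, a rotation vector about the tool's x, y, z in rad, a list of three; "gripper": the opening, from -1 (shut) to 1 (fully open). A call has 1 to 12 rows; each row is the pose to reach, as a shift and turn from the pose commanded when the call began, along the tool's axes at that moment; what a row does not reach only later rows make up. A row lasts 1/10 s, in which the tool goes at most 50 mm and 8.59 degrees, less where a joint would pass 70% of its speed; a pose out of reach is approached as far as the arm can. A call with a gripper value outside its range is refused whole. The fingers move at their own pace and stop on an object; FORCE is the grip in N (left out, the last holds). Time passes only in rows, so rows that repeat a pose let the fingers close. It gives the time, the measured TCP pose, the force, the opening and the grip force at its end, in the units of the state.
- robot.get_obs(): the state, without advancing time (a new reading comes with each control period).
- robot.camera(name): name is "scene" or "side" or "wrist"; returns the picture (420x560x3 uint8, red, green, blue); there is no depth.
- robot.camera_model(name): a dict with "fx", "fy", "cx", "cy" (pixels), "xyz" and "orientation" of the camera in the world; the wrist camera has in their place "T_tool_cam" (4x4, takes a point from camera to tool coordinates, whose origin is the TCP and whose axes are the flange's). Camera axes: x right, y down, z forward; pixel columns grow to the right and rows downward; lengths in m; the calibration is good to about 2 mm. A picture is of the moment at which its call begins: read the wrist's pose just before it. camera_model takes no time and is no camera call.
- robot.hand_in(): hands the job in; it is judged then, once.
Trained networks look in the newest picture that a camera, given by its name, has taken for a name from the list of things; names that differ only in an ending like _2 or _b are one class to them, and where a whole thing is asked for, a point or a joint stands for the part that bears it (a point fixed in the world has none). Each returns a list of dicts, best first, with "score" (0 to 1); they miss things now and then, are a little off and sometimes report something else, mostly with a low value. They report only what shows in the picture. A call takes as long as a camera call. They do not tell look-alikes from the thing itself.
- robot.search_frame(name, camera): "rect" ([left, top, right, bottom] in pixels, round what is visible of it).
The state is a dict: "time": time; "q": joint angles; "joint_velocities": joint speeds; "joint_torque": joint torques, N m; "position": TCP position; "tool_rot": TCP orientation; "ft_force": force on the tool from outside, world axes, zero at the start; "moment": the same for the moment, N m; "grip_width": finger opening in m; "grip_force": force on a finger pad.
Only numpy, scipy, OpenCV 4.12 (cv2) and the standard library are available. Lean on these libraries where they do the work, as an engineer would, in place of code of your own. Each camera call takes 0.05 s, during which the arm holds its last target. There are 200 camera calls.

## Task

Make up the gift set on the dark wooden presentation board: fit each inlaid tile on the bench, pattern up, into the pocket of its own shape and press it down until it sits level and flush with the board, and lay both letter openers flat in the two long compartments, each with its handle in the wide part and its blade in the narrow part. There may be three or four tiles; leave the other things on the bench where they are.

Things in the scene. Friction and masses are not known exactly. Their poses are not given: they have to be found in the camera images.
- case: dark wooden presentation board fixed on the bench, 200 mm (own x) x 280 mm (own y), 22 mm thick; origin at the centre of its underside, own z up. Its half towards own +x has four pockets in a row along y (from the -y end: round, square, oblong, narrow); its other half has two long felt-lined compartments along its y for the letter openers, lying head to tail.
- tile_round: loose inlaid tile (round), a disc 52 mm in diameter, 10 mm thick, blackened steel with a brass pattern on its upper face; origin at the centre of its underside, own z up through the patterned face. May be absent.
- pocket_round (a point): centre of the mouth of the round pocket, level with the board's surface, axes parallel to the board's (the pocket is 2 mm larger than its tile all round). In the pocket a felt pad stands 4 mm below the surface: a tile laid on it projects 6 mm. Pressed down with about 10 N the pad sinks 6 mm and stays down, and the tile is then flush with the surface.
- tile_square: loose inlaid tile (square), 44 x 44 mm, 10 mm thick, blackened steel with a brass pattern on its upper face; origin at the centre of its underside, own z up through the patterned face. May be absent.
- pocket_square (a point): centre of the mouth of the square pocket, level with the board's surface, axes parallel to the board's (the pocket is 2 mm larger than its tile all round). In the pocket a felt pad stands 4 mm below the surface: a tile laid on it projects 6 mm. Pressed down with about 10 N the pad sinks 6 mm and stays down, and the tile is then flush with the surface.
- tile_oblong: loose inlaid tile (oblong), 64 mm (own x) x 34 mm (own y), 10 mm thick, blackened steel with a brass pattern on its upper face; origin at the centre of its underside, own z up through the patterned face. May be absent.
- pocket_oblong (a point): centre of the mouth of the oblong pocket, level with the board's surface, axes parallel to the board's (the pocket is 2 mm larger than its tile all round; long side along the board's x). In the pocket a felt pad stands 4 mm below the surface: a tile laid on it projects 6 mm. Pressed down with about 10 N the pad sinks 6 mm and stays down, and the tile is then flush with the surface.
- tile_narrow: loose inlaid tile (narrow), 70 mm (own x) x 24 mm (own y), 10 mm thick, blackened steel with a brass pattern on its upper face; origin at the centre of its underside, own z up through the patterned face. May be absent.
- pocket_narrow (a point): centre of the mouth of the narrow pocket, level with the board's surface, axes parallel to the board's (the pocket is 2 mm larger than its tile all round; long side along the board's x). In the pocket a felt pad stands 4 mm below the surface: a tile laid on it projects 6 mm. Pressed down with about 10 N the pad sinks 6 mm and stays down, and the tile is then flush with the surface.
- opener0: letter opener lying flat: wooden handle 64 mm long (own x), 24 mm wide, 14 mm thick with brass bands, and a steel blade 13 mm wide, 4 mm thick along own +x from the handle's end to the point 104 mm from the origin; origin at the middle of the handle, on its underside; own z up. Both openers are alike and either may go in either compartment.
- opener0_tip (a point): point of that opener's blade, at the underside, 104 mm along own +x from its origin
- opener1: letter opener lying flat: wooden handle 64 mm long (own x), 24 mm wide, 14 mm thick with brass bands, and a steel blade 13 mm wide, 4 mm thick along own +x from the handle's end to the point 104 mm from the origin; origin at the middle of the handle, on its underside; own z up. Both openers are alike and either may go in either compartment.
- opener1_tip (a point): point of that opener's blade, at the underside, 104 mm along own +x from its origin
- slot0_handle (a point): compartment 0: middle of the floor of its wide handle part (68 mm x 28 mm), 7 mm below the board's surface; this part lies towards the board's +y end, the narrow blade part (75 mm x 18 mm) continues from it the other way. A laid opener's handle stands 7 mm above the board.
- slot0_tip (a point): compartment 0: on the floor, 5 mm inside the far end of its narrow blade part, where the point of a laid opener comes to lie (within a few mm)
- slot1_handle (a point): compartment 1: middle of the floor of its wide handle part (68 mm x 28 mm), 7 mm below the board's surface; this part lies towards the board's -y end, the narrow blade part (75 mm x 18 mm) continues from it the other way. A laid opener's handle stands 7 mm above the board.
- slot1_tip (a point): compartment 1: on the floor, 5 mm inside the far end of its narrow blade part, where the point of a laid opener comes to lie (within a few mm)
- vial: bystander, not part of the job: small amber glass vial, 34 mm diameter, 55 mm tall; origin at the centre of its underside
- bench_block: bystander, not part of the job: polished steel disc (bench block), 60 mm diameter, 22 mm tall; origin at the centre of its underside
- hammer: bystander, not part of the job: wooden-handled hammer lying on the bench, 200 mm long, handle towards its own -x
- ring_box: bystander, not part of the job: blue ring box 55 x 55 x 30 mm; origin at the centre of its underside
- loupe: bystander, not part of the job: black eye loupe, upright cylinder 36 mm diameter, 26 mm tall; origin at the centre of its underside
- polish_bar: bystander, not part of the job: reddish polishing bar 80 x 35 x 28 mm; origin at the centre of its underside
There are look-alikes about, which are no part of the job. Leave any blue or purple look-alike of the tile_oblong alone. What is shaped like the tile_square but green is not meant.

How it is judged:
By the outcome, as a careful person would: the job done as asked, in the order asked, and still so for the second after the job is handed in, with the robot touching nothing.
Of tile_round, tile_square, tile_oblong, tile_narrow only 3 to 4 are there at a start; the rules pass over those that are not, and their reading is None.
At some moment in a run one of tile_round, tile_square, tile_oblong, tile_narrow, opener0, opener1 may be knocked a few centimetres aside while the robot is not near it.
Once in a run the grip may slacken for a moment while it holds something.
It also fails if it takes over 210 s, if anything falls off the work surface, if the arm or the gripper's body presses on something with over 40 N, if the wrist force passes 120 N, or if a joint passes its speed limit or range.

## Working session

There is one attempt and no reset: what is moved stays moved. The work goes in short steps, Python scripts to look and compute and a shell command to move; the robot and the scene stay as the last step left them, time stands still between calls to the robot, and variables do not carry over. Pictures are saved under pics/ and viewed, at most 14 in all, crops included, and the job is handed in when it is done.

```bash
mkdir -p pics; ls; python3 - <<'E'
from rig import robot
import cv2,numpy as np
o=robot.get_obs(); print(o)
for c in ["scene","side","wrist"]:
    im=robot.camera(c); cv2.imwrite(f"pics/{c}0.png",im[:,:,::-1]); m=robot.camera_model(c); print(c,{k:np.round(v,4).tolist() for k,v in m.items()})
    for n in ["case","tile_round","tile_square","tile_oblong","tile_narrow","opener0"] if c!="wrist" else []:
        print(n,[(np.round(d["rect"]).tolist(),round(d["score"],2)) for d in robot.search_frame(n,c)])
E
```

```text
pics
{'time': 0.0, 'q': array([-1.42150894e+00,  5.28440019e-01,  1.43392397e+00, -1.72807361e-06,
        1.18137460e+00, -1.78517384e-01]), 'joint_velocities': array([ 0.00049582, -0.00086445, -0.00070131, -0.00176974, -0.00087408,
       -0.00089506]), 'joint_torque': array([-3.60322410e-04, -4.40042675e+01, -1.76592475e+01,  6.31595543e-02,
        5.81454264e-02, -1.66837881e-04]), 'position': array([ 0.20113402, -0.59097224,  0.2215808 ]), 'tool_rot': array([ 9.86597425e-01,  1.63169758e-01,  1.48819988e-05, -1.07286791e-03]), 'ft_force': array([-0.18960249,  0.74442413, -0.1189867 ]), 'moment': array([-0.03174486,  0.01590345, -0.01151294]), 'grip_force': 0.0, 'grip_width': 0.0871975999990079}
scene {'fx': 429.3462, 'fy': 429.3462, 'cx': 287.4847, 'cy': 202.7685, 'xyz': [1.0471, -0.801, 0.6673], 'orientation': [0.8424, 0.26, -0.1488, -0.448]}
case [([259.0, 183.0, 386.0, 260.0], 0.73)]
tile_round [([347.0, 164.0, 362.0, 178.0], 0.66), ([170.0, 282.0, 229.0, 310.0], 0.45)]
tile_square [([205.0, 241.0, 224.0, 259.0], 0.72), ([231.0, 259.0, 250.0, 277.0], 0.54), ([382.0, 167.0, 3
[... 389 characters left out ...]
ientation': [-0.1429, 0.8875, -0.4311, 0.0777]}
case [([193.0, 186.0, 318.0, 282.0], 0.84), ([281.0, 129.0, 339.0, 146.0], 0.41)]
tile_round [([218.0, 304.0, 243.0, 325.0], 0.77)]
tile_square [([326.0, 177.0, 346.0, 190.0], 0.74)]
tile_oblong [([250.0, 384.0, 290.0, 420.0], 0.79), ([251.0, 315.0, 281.0, 347.0], 0.68), ([297.0, 348.0, 335.0, 369.0], 0.67)]
tile_narrow [([192.0, 186.0, 313.0, 283.0], 0.21)]
opener0 [([298.0, 153.0, 338.0, 162.0], 0.73), ([178.0, 347.0, 237.0, 374.0], 0.69)]
wrist {'fx': 321.3681, 'fy': 321.3681, 'cx': 280.4352, 'cy': 207.658, 'T_tool_cam': [[0.0, -0.9533, -0.302, 0.0834], [1.0, 0.0001, -0.0002, 0.0004], [0.0002, -0.302, 0.9533, -0.1623], [0.0, 0.0, 0.0, 1.0]]}
```

```bash
cat > h.py <<'E'
from rig import robot
import cv2,numpy as np
from scipy.spatial.transform import Rotation as R
def cam(name,o=None):
    m=robot.camera_model(name)
    K=np.array([[m["fx"],0,m["cx"]],[0,m["fy"],m["cy"]],[0,0,1]])
    if "xyz" in m: return K,R.from_quat(m["orientation"]).as_matrix(),np.array(m["xyz"])
    o=o or robot.get_obs(); T=np.eye(4); T[:3,:3]=R.from_quat(o["tool_rot"]).as_matrix(); T[:3,3]=o["position"]
    T=T@np.array(m["T_tool_cam"]); return K,T[:3,:3],T[:3,3]
def proj(c,P):
    K,Rm,t=c; q=(np.atleast_2d(P)-t)@Rm@K.T; return q[:,:2]/q[:,2:]
def unproj(c,uv,z):
    K,Rm,t=c; d=np.c_[np.atleast_2d(uv),np.ones(len(np.atleast_2d(uv)))]@np.linalg.inv(K).T@Rm.T
    return t+d*((z-t[2])/d[:,2])[:,None]
def top(im,c,x0,x1,y0,y1,z,s):
    # image: right = -y, up = +x ; s px per m
    H=int((x1-x0)*s);W=int((y1-y0)*s)
    pts=np.array([[x1,y1,z],[x1,y0,z],[x0,y0,z],[x0,y1,z]])
    M=cv2.getPerspectiveTransform(proj(c,pts).astype(np.float32),np.float32([[0,0],[W,0],[W,H],[0,H]]))
    return cv2.warpPerspective(im,M,(W,H),flags=cv2.INTER_CUBIC)
def grid(im,x0,x1,y0,y1,s,st=0.1):
    for x in np.arange(x0,x1+.001,st): cv2.putText(im,f"{x:.2f}",(0,int((x1-x)*s)),0,.35,(0,0,255)); cv2.line(im,(0,int((x1-x)*s)),(im.shape[1],int((x1-x)*s)),(0,0,255),1)
    for y in np.arange(y0,y1+.001,st): cv2.putText(im,f"{y:.2f}",(int((y1-y)*s),10),0,.35,(0,120,255)); cv2.line(im,(int((y1-y)*s),0),(int((y1-y)*s),im.shape[0]),(0,120,255),1)
    return im
def snap(name,fn):
    o=robot.get_obs(); im=robot.camera(name)[:,:,::-1].copy(); cv2.imwrite(fn,im); return im,cam(name,o)
E
python3 - <<'E'
from h import *
for n in ["scene","side"]:
    im=cv2.imread(f"pics/{n}0.png"); c=cam(n)
    x0,x1,y0,y1=.2,1.0,-.55,.45
    cv2.imwrite(f"pics/top_{n}.png",grid(top(im,c,x0,x1,y0,y1,0.01,750),x0,x1,y0,y1,750))
    print(n,np.round(unproj(c,[[0,0],[559,0],[559,419],[0,419]],0),2).tolist())
cv2.imwrite("pics/scene0b.png",cv2.resize(cv2.imread("pics/scene0.png"),(800,600),interpolation=cv2.INTER_CUBIC))
E
```

```text
scene [[-4.21, 1.49, 0.0], [0.63, 4.06, 0.0], [1.18, -0.26, 0.0], [0.44, -0.76, 0.0]]
side [[3.28, -1.78, 0.0], [-0.54, -2.81, 0.0], [-0.07, 0.29, 0.0], [0.83, 0.59, 0.0]]
```

View pics/top_scene.png

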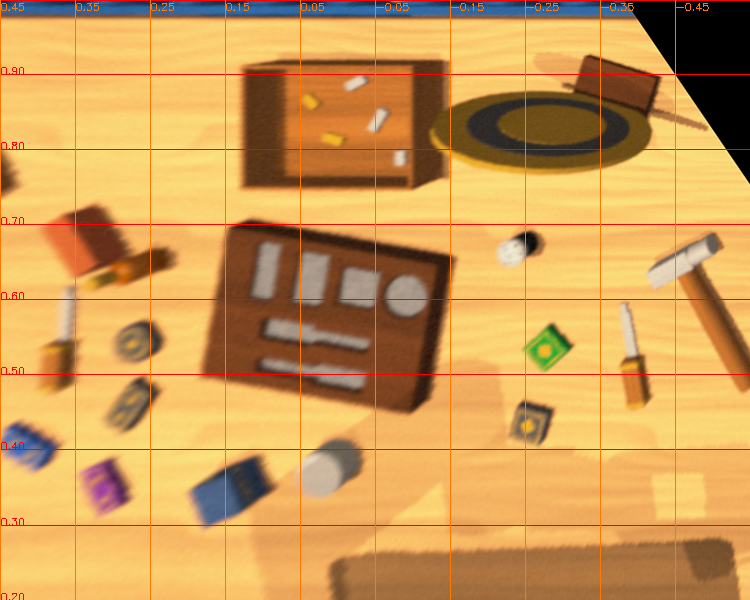

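View pics/top_side.png

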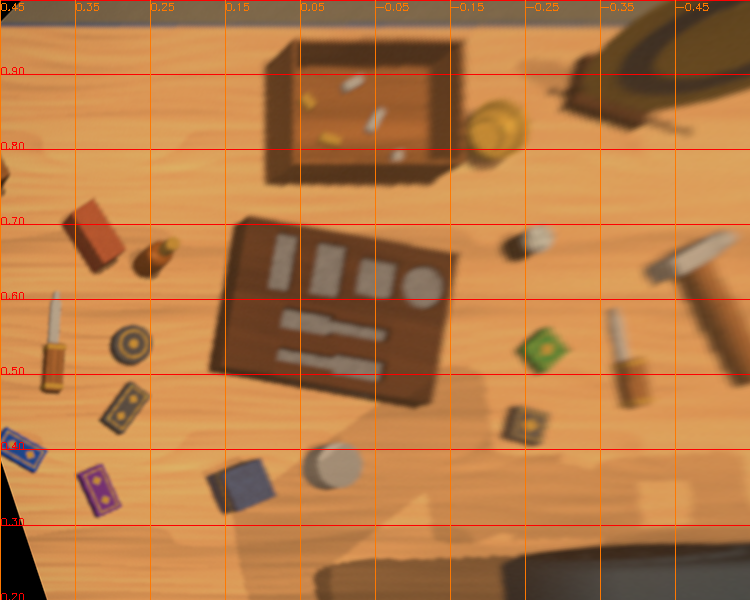

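The scene has round, oblong and square tiles (no narrow seen), openers at about (0.51,0.385) and (0.49,-0.395), and the board centred near (0.57,0.01), yaw about -11°. The blue and purple oblong tiles and the green square are look-alikes. The narrow tile isn't visible in either picture.

```bash
cat >> h.py <<'E'
def plan(x,y,z,yaw_deg):
    "shift (mm, tool axes) and turn to reach TCP x,y,z pointing straight down with tool x at yaw"
    o=robot.get_obs(); R0=R.from_quat(o["tool_rot"])
    Rt=R.from_euler("z",yaw_deg,degrees=True)*R.from_euler("x",180,degrees=True)
    dp=R0.inv().apply(np.array([x,y,z])-o["position"])*1000; rv=(R0.inv()*Rt).as_rotvec()
    j6=np.arctan2(y,x)+np.pi/2-np.radians(yaw_deg); j6=(j6+np.pi)%(2*np.pi)-np.pi
    print("dp",np.round(dp,1).tolist(),"rot",np.round(rv,3).tolist(),"mm",round(np.linalg.norm(dp)),"deg",round(np.degrees(np.linalg.norm(rv)),1),"j6~",round(j6,2))
def yaw(): 
    x=R.from_quat(robot.get_obs()["tool_rot"]).as_matrix()[:,0]; return np.degrees(np.arctan2(x[1],x[0]))
E
python3 -c "
from h import *
plan(.56,.01,.2,-11); plan(.56,.01,.2,169)"
```

```text
dp [533.4, -454.2, 22.6] rot [0.0, -0.0, 0.52] mm 701 deg 29.8 j6~ 1.78
dp [533.4, -454.2, 22.6] rot [0.0, 0.0, -2.622] mm 701 deg 150.2 j6~ -1.36
```

```bash
python3 -m jog '{"dp":[[533,-454,0],[533,-454,0],[533,-454,0],[533,-454,0],[533,-454,0],[533,-454,0],[533,-454,0],[533,-454,0],[533,-454,0],[533,-454,22],[533,-454,22],[533,-454,22]],"delta_rot":[[0,0,0.52],[0,0,0.52],[0,0,0.52],[0,0,0.52],[0,0,0.52],[0,0,0.52],[0,0,0.52],[0,0,0.52],[0,0,0.52],[0,0,0.52],[0,0,0.52],[0,0,0.52]],"gripper":[1,1,1,1,1,1,1,1,1,1,1,1]}'; python3 -c "
from h import *
plan(.56,.01,.2,-11)"
```

```text
time: 1.95
position: [0.5091, -0.075, 0.2096]
tool_rot: [0.995, -0.096, 0.001, 0.0]
ft_force: [0.5, -0.8, -0.4]
grip_width: 0.087
grip_force: 0.0
dp [33.7, -93.1, 9.7] rot [0.0, -0.001, -0.0] mm 99 deg 0.1 j6~ 1.78
```

```bash
python3 -m jog '{"dp":[[34,-93,10],[34,-93,10],[34,-93,10],[34,-93,10],[34,-93,10]],"delta_rot":[[0,0,0],[0,0,0],[0,0,0],[0,0,0],[0,0,0]],"gripper":[1,1,1,1,1]}'; python3 - <<'E'
from h import *
im,c=snap("wrist","pics/w1.png")
b=(.42,.75,-.2,.2)
t=top(im,c,*b,.022,1800); cv2.imwrite("pics/w1top.png",t)
t=t[:,:].copy(); cv2.imwrite("pics/w1topg.png",grid(t,*b,1800,.05))
E
```

```text
time: 2.45
position: [0.5587, 0.0073, 0.1994]
tool_rot: [0.995, -0.096, -0.0, 0.0]
ft_force: [-0.5, -0.5, 0.5]
grip_width: 0.0872
grip_force: 0.0
```

View pics/w1topg.png

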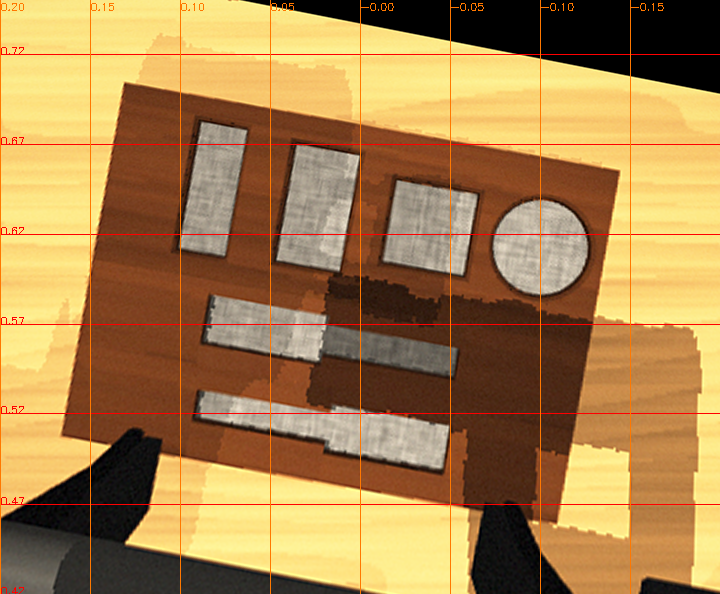

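```bash
cat > b.py <<'E'
from h import *
def pockets(im,c,b,cen=None,s=3000):
    """felt blobs of the board: name -> centre, yaw, size; felt seen at z .018/.015"""
    t=top(im,c,*b,.018,s); hsv=cv2.cvtColor(t,cv2.COLOR_BGR2HSV)
    m=((hsv[...,1]<60)&(hsv[...,2]>60)).astype(np.uint8); m=cv2.morphologyEx(m,cv2.MORPH_OPEN,np.ones((9,9)))
    out=[]
    for k in cv2.findContours(m,cv2.RETR_EXTERNAL,cv2.CHAIN_APPROX_NONE)[0]:
        if cv2.contourArea(k)<.0008*s*s: continue
        (u,v),(w,h),a=cv2.minAreaRect(k); p=np.array([b[1]-v/s,b[3]-u/s])
        q=cv2.boxPoints(((u,v),(w,h),a)); e=q[1]-q[0] if np.linalg.norm(q[1]-q[0])>np.linalg.norm(q[2]-q[1]) else q[2]-q[1]
        out.append((np.round(p,4).tolist(),round(max(w,h)/s*1e3,1),round(min(w,h)/s*1e3,1),round(np.degrees(np.arctan2(-e[0],-e[1]))%180,1)))
    return out
E
python3 - <<'E'
from b import *
im=cv2.imread("pics/w1.png"); c=cam("wrist")
for r in pockets(im,c,(.42,.75,-.2,.2)): print(r)
plan(.45,.28,.2,170)
E
python3 -m jog '{"dp":[[-50,-250,0],[-50,-250,0],[-50,-250,0],[-50,-250,0],[-50,-250,0],[-50,-250,0],[-50,-250,0],[-50,-250,0],[-50,-250,0],[-50,-250,0],[-50,-250,0],[-50,-250,0]],"delta_rot":[[0,0,-1.57],[0,0,-1.57],[0,0,-1.57],[0,0,-1.57],[0,0,-1.57],[0,0,-1.57],[0,0,-1.57],[0,0,-1.57],[0,0,-1.57],[0,0,-1.57],[0,0,-1.57],[0,0,-1.57]],"gripper":[1,1,1,1,1,1,1,1,1,1,1,1]}'; python3 -c "
from h import *
plan(.45,.28,.2,170)"
```

```text
([0.4353, 0.1825], 35.0, 30.0, np.float32(90.0))
([0.5122, 0.0213], 141.5, 25.4, np.float32(80.1))
([0.5598, 0.016], 141.5, 26.3, np.float32(79.4))
([0.612, -0.1015], 52.3, 52.0, np.float32(90.0))
([0.6232, -0.0396], 46.3, 46.3, np.float32(169.6))
([0.6346, 0.0236], 66.4, 36.4, np.float32(170.0))
([0.6455, 0.0825], 72.1, 26.5, np.float32(169.7))
dp [-159.2, -247.1, -0.5] rot [0.001, -0.001, 3.122] mm 294 deg 178.9 j6~ -0.84
time: 3.7
position: [0.5583, 0.261, 0.1997]
tool_rot: [0.773, 0.635, -0.0, 0.0]
ft_force: [-0.1, -0.0, 0.1]
grip_width: 0.0869
grip_force: 0.0
dp [-2.5, -109.9, -0.3] rot [-0.0, 0.0, -1.592] mm 110 deg 91.2 j6~ -0.84
```

```bash
python3 -m jog '{"dp":[[-2,-110,0],[-2,-110,0],[-2,-110,0],[-2,-110,0],[-2,-110,0],[-2,-110,0],[-2,-110,0],[-2,-110,0],[-2,-110,0],[-2,-110,0],[-2,-110,0],[-2,-110,0]],"delta_rot":[[0,0,-1.59],[0,0,-1.59],[0,0,-1.59],[0,0,-1.59],[0,0,-1.59],[0,0,-1.59],[0,0,-1.59],[0,0,-1.59],[0,0,-1.59],[0,0,-1.59],[0,0,-1.59],[0,0,-1.59]],"gripper":[1,1,1,1,1,1,1,1,1,1,1,1]}'; python3 - <<'E'
from h import *
print(yaw())
im,c=snap("wrist","pics/w2.png")
b=(.38,.7,.14,.54)
t=top(im,c,*b,.01,1800); cv2.imwrite("pics/w2topg.png",grid(t,*b,1800,.05))
E
```

```text
time: 4.9
position: [0.4499, 0.2811, 0.1997]
tool_rot: [0.089, 0.996, 0.0, 0.0]
ft_force: [-1.0, -0.7, 0.0]
grip_width: 0.0873
grip_force: 0.0
169.83959652835367
```

View pics/w2topg.png

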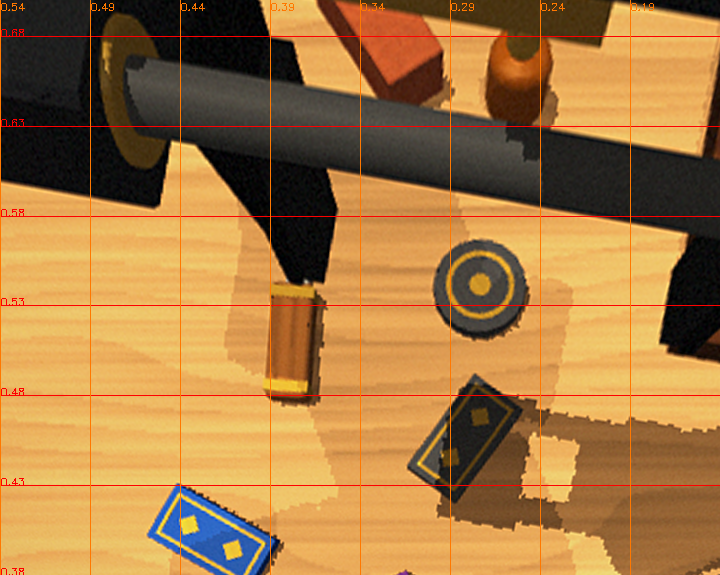

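```bash
python3 -c "
from h import *
plan(.4564,.2817,.005,143.6)"
```

```text
dp [-6.3, 1.6, 194.6] rot [0.0, 0.0, 0.457] mm 195 deg 26.2 j6~ -0.38
```

```bash
python3 -m jog '{"dp":[[-6,2,50],[-6,2,100],[-6,2,140],[-6,2,160],[-6,2,180],[-6,2,190],[-6,2,194.5],[-6,2,194.5],[-6,2,194.5],[-6,2,194.5],[-6,2,194.5],[-6,2,194.5]],"delta_rot":[[0,0,0.457],[0,0,0.457],[0,0,0.457],[0,0,0.457],[0,0,0.457],[0,0,0.457],[0,0,0.457],[0,0,0.457],[0,0,0.457],[0,0,0.457],[0,0,0.457],[0,0,0.457]],"gripper":[1,1,1,1,1,1,1,1,-1,-1,-1,-1]}' 30; python3 -m jog '{"dp":[[0,0,0],[0,0,0],[0,0,0],[0,0,0],[0,0,-20],[0,0,-60],[0,0,-60],[0,0,-60]],"delta_rot":[[0,0,0],[0,0,0],[0,0,0],[0,0,0],[0,0,0],[0,0,0],[0,0,0],[0,0,0]],"gripper":[-1,-1,-1,-1,-1,-1,-1,-1]}' 30;  python3 - <<'E'
from h import *
im,c=snap("wrist","pics/w3.png")
E
```

```text
time: 6.15
position: [0.4562, 0.2832, 0.0055]
tool_rot: [0.31, 0.951, 0.0, 0.0]
ft_force: [-0.4, 0.6, 0.7]
grip_width: 0.0626
grip_force: 0.0
time: 6.95
position: [0.4563, 0.2832, 0.0656]
tool_rot: [0.31, 0.951, 0.001, 0.001]
ft_force: [-0.4, -0.8, -0.6]
grip_width: 0.0331
grip_force: 30.0
```

View pics/w3.png

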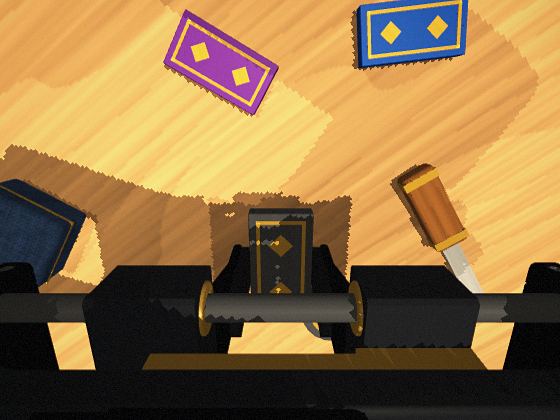

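```bash
python3 - <<'E'
from h import *
m=robot.camera_model("wrist"); T=np.array(m["T_tool_cam"]); K=cam("wrist")[0]; c=(K,T[:3,:3],T[:3,3])
for x in (.030,.032,.034): print(x,np.round(proj(c,[[x,-.017,-.005],[x,.017,-.005],[x,-.017,.005],[x,.017,.005]]),1).tolist())
im=cv2.imread("pics/w3.png")[195:260,235:330]; cv2.imwrite("pics/w3c.png",cv2.resize(im,None,fx=8,fy=8,interpolation=cv2.INTER_NEAREST))
plan(.6346,.0236,.085,169.9)
E
```

```text
0.03 [[248.2, 214.1], [314.0, 214.1], [250.0, 208.2], [312.2, 208.2]]
0.032 [[248.1, 210.4], [314.2, 210.4], [249.9, 204.7], [312.3, 204.7]]
0.034 [[248.0, 206.7], [314.3, 206.7], [249.8, 201.2], [312.4, 201.2]]
dp [-297.5, -103.8, -20.3] rot [-0.0, -0.0, -0.454] mm 316 deg 26.0 j6~ -1.36
```

View pics/w3c.png

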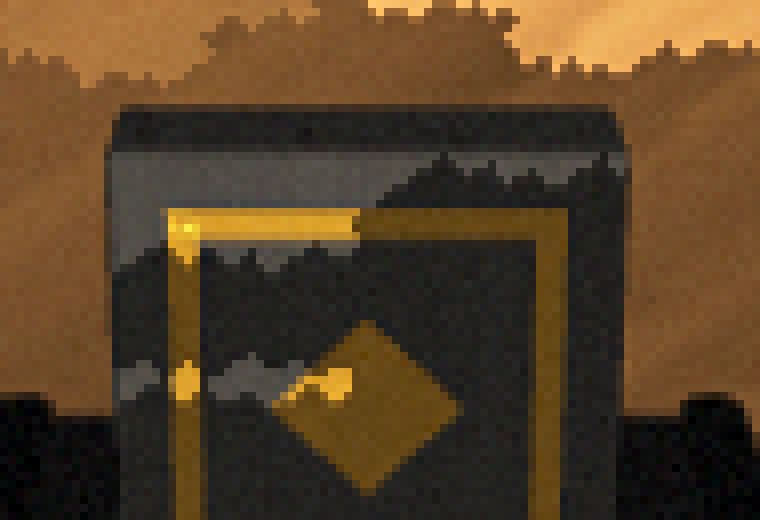

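```bash
python3 -c "
from h import *
plan(.70,.0,.17,169.9)"
```

```text
dp [-364.2, -84.3, -105.3] rot [-0.0, -0.0, -0.454] mm 388 deg 26.0 j6~ -1.39
```

```bash
python3 -m jog '{"dp":[[0,0,-50],[0,0,-100],[-364,-84,-105],[-364,-84,-105],[-364,-84,-105],[-364,-84,-105],[-364,-84,-105],[-364,-84,-105],[-364,-84,-105],[-364,-84,-105],[-364,-84,-105],[-364,-84,-105]],"delta_rot":[[0,0,0],[0,0,0],[0,0,-0.454],[0,0,-0.454],[0,0,-0.454],[0,0,-0.454],[0,0,-0.454],[0,0,-0.454],[0,0,-0.454],[0,0,-0.454],[0,0,-0.454],[0,0,-0.454]],"gripper":[-1,-1,-1,-1,-1,-1,-1,-1,-1,-1,-1,-1]}' 30; python3 -m jog '{"dp":[[0,0,0],[0,0,0],[0,0,0]],"delta_rot":[[0,0,0],[0,0,0],[0,0,0]],"gripper":[-1,-1,-1]}'; python3 - <<'E'
from b import *
im,c=snap("wrist","pics/w4.png"); print(yaw())
for r in pockets(im,c,(.42,.72,-.2,.2)): print(r)
plan(.6346,.0236,.05,169.9)
E
```

```text
time: 8.2
position: [0.699, 0.0, 0.1673]
tool_rot: [0.089, 0.996, 0.0, -0.002]
ft_force: [0.2, 0.8, -0.7]
grip_width: 0.0333
grip_force: 30.0
time: 8.5
position: [0.6995, 0.0019, 0.1699]
tool_rot: [0.087, 0.996, 0.0, -0.0]
ft_force: [-1.0, 0.5, -0.9]
grip_width: 0.0331
grip_force: 30.0
169.95262654594313
([0.5601, 0.0163], 141.1, 26.8, np.float32(79.9))
([0.6123, -0.1008], 52.3, 52.0, np.float32(90.0))
([0.6236, -0.039], 46.2, 46.2, np.float32(79.9))
([0.6347, 0.024], 65.7, 36.3, np.float32(170.1))
([0.6454, 0.0829], 72.5, 26.5, np.float32(170.0))
dp [68.0, 10.2, 120.1] rot [0.0, -0.0, 0.001] mm 138 deg 0.1 j6~ -1.36
```

```bash
python3 -c "
from h import *
plan(.6327,.0241,.04,169.95)"
```

```text
dp [69.9, 10.4, 130.1] rot [0.0, -0.0, 0.0] mm 148 deg 0.0 j6~ -1.36
```

```bash
python3 -m jog '{"dp":[[70,10,50],[70,10,100],[70,10,130],[70,10,130],[70,10,130],[70,10,130]],"delta_rot":[[0,0,0],[0,0,0],[0,0,0],[0,0,0],[0,0,0],[0,0,0]],"gripper":[-1,-1,-1,-1,-1,-1]}' ; python3 - <<'E'
from h import *
im,c=snap("wrist","pics/w5.png"); print(yaw())
cv2.imwrite("pics/w5c.png",cv2.resize(im[180:280,220:340],None,fx=6,fy=6))
plan(.6327,.0241,.0235,169.95)
E
```

```text
time: 9.15
position: [0.6363, 0.0223, 0.0423]
tool_rot: [0.088, 0.996, -0.0, 0.003]
ft_force: [0.8, -0.5, -0.9]
grip_width: 0.0333
grip_force: 30.0
169.87194658119145
dp [4.2, 1.3, 19.2] rot [0.0, 0.007, -0.001] mm 20 deg 0.4 j6~ -1.36
```

View pics/w5c.png

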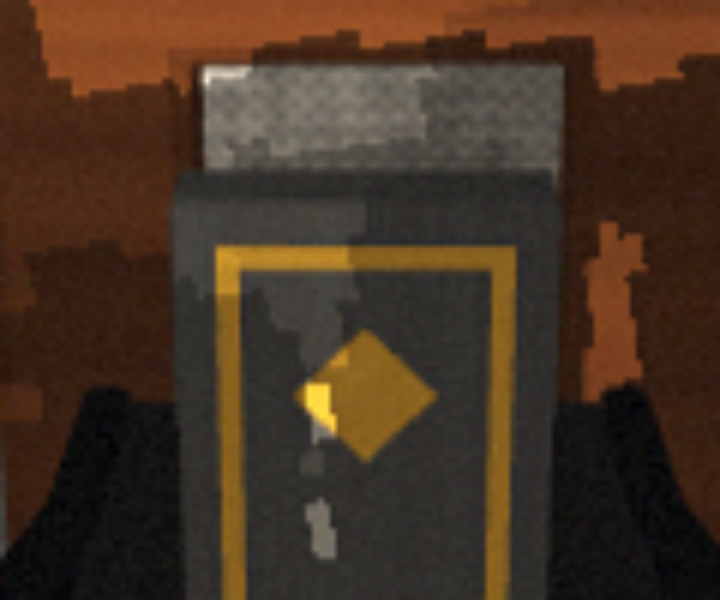

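```bash
python3 -m jog '{"dp":[[0,0,0],[0,0,0],[0,0,0],[0,0,0]],"delta_rot":[[0,0,0],[0,0,0],[0,0,0],[0,0,0]],"gripper":[-1,-1,-1,-1]}' ; python3 - <<'E'
from h import *
plan(.6327,.0241,.0235,169.95)
E
```

```text
time: 9.6
position: [0.6334, 0.0226, 0.0404]
tool_rot: [0.088, 0.996, -0.0, 0.0]
ft_force: [0.4, 0.1, 0.5]
grip_width: 0.0333
grip_force: 30.0
dp [1.0, 1.4, 16.9] rot [0.0, 0.001, -0.002] mm 17 deg 0.1 j6~ -1.36
```

```bash
python3 -m jog '{"dp":[[1,1.3,0],[1,1.3,8],[1,1.3,13],[1,1.3,16],[1,1.3,17],[1,1.3,17],[1,1.3,17],[1,1.3,17]],"delta_rot":[[0,0,0],[0,0,0],[0,0,0],[0,0,0],[0,0,0],[0,0,0],[0,0,0],[0,0,0]],"gripper":[-1,-1,-1,-1,-1,-1,-1,-1]}'; python3 -m jog '{"dp":[[0,0,0],[0,0,0],[0,0,0],[0,0,0],[0,0,0],[0,0,-20],[0,0,-40],[0,0,-60],[0,0,-60],[0,0,-60],[0,0,-60]],"delta_rot":[[0,0,0],[0,0,0],[0,0,0],[0,0,0],[0,0,0],[0,0,0],[0,0,0],[0,0,0],[0,0,0],[0,0,0],[0,0,0]],"gripper":[0,0,0,0,0,0,0,0,0,0,0]}'; python3 - <<'E'
from h import *
o=robot.get_obs(); print(o["position"],yaw()); plan(.6346,.0238,.045,169.95)
im,c=snap("wrist","pics/w6.png"); cv2.imwrite("pics/w6c.png",cv2.resize(im[150:330,160:400],None,fx=3,fy=3))
E
```

```text
time: 10.4
position: [0.6325, 0.0241, 0.0228]
tool_rot: [0.088, 0.996, -0.0, 0.0]
ft_force: [0.1, 0.6, -0.5]
grip_width: 0.0331
grip_force: 30.0
time: 11.5
position: [0.6314, 0.0242, 0.0818]
tool_rot: [0.088, 0.996, 0.0, -0.001]
ft_force: [-0.2, -0.1, -0.4]
grip_width: 0.0435
grip_force: 0.0
[0.63143402 0.0242239  0.08175869] 169.86626998539876
dp [-3.3, 0.1, 36.8] rot [-0.0, -0.002, -0.001] mm 37 deg 0.2 j6~ -1.36
```

View pics/w6c.png

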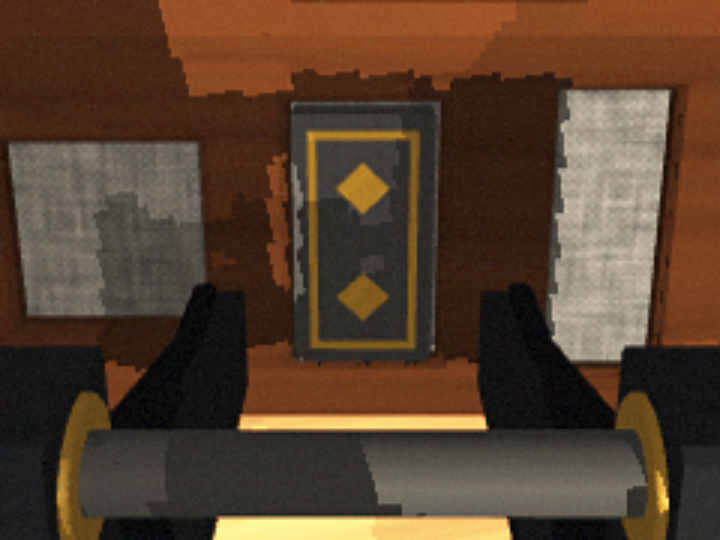

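```bash
python3 -m jog '{"dp":[[-3,0,0],[-3,0,30],[-3,0,45],[-3,0,50],[-3,0,52],[-3,0,54],[-3,0,56],[-3,0,58],[-3,0,59],[-3,0,60],[-3,0,60],[-3,0,60]],"delta_rot":[[0,0,0],[0,0,0],[0,0,0],[0,0,0],[0,0,0],[0,0,0],[0,0,0],[0,0,0],[0,0,0],[0,0,0],[0,0,0],[0,0,0]],"gripper":[-1,-1,-1,-1,-1,-1,-1,-1,-1,-1,-1,-1]}'
```

```text
time: 12.75
position: [0.6363, 0.0236, 0.0252]
tool_rot: [0.088, 0.996, -0.0, 0.001]
ft_force: [-0.7, 0.3, 7.3]
grip_width: 0.0006
grip_force: 3.5
```

```bash
python3 -m jog '{"dp":[[0,0,1],[0,0,2],[0,0,3],[0,0,4],[0,0,4],[0,0,4]],"delta_rot":[[0,0,0],[0,0,0],[0,0,0],[0,0,0],[0,0,0],[0,0,0]],"gripper":[-1,-1,-1,-1,-1,-1]}';python3 -m jog '{"dp":[[0,0,1],[0,0,2],[0,0,2]],"delta_rot":[[0,0,0],[0,0,0],[0,0,0]],"gripper":[-1,-1,-1]}'
```

```text
time: 13.35
position: [0.6363, 0.0236, 0.0223]
tool_rot: [0.088, 0.996, -0.0, 0.001]
ft_force: [-4.3, 0.7, 13.4]
grip_width: 0.0006
grip_force: 6.7
time: 13.65
position: [0.6364, 0.0236, 0.0222]
tool_rot: [0.088, 0.996, -0.0, 0.002]
ft_force: [-7.2, -0.1, 23.3]
grip_width: 0.0001
grip_force: 11.7
```

```bash
python3 -m jog '{"dp":[[0,0,-20],[0,0,-60],[0,0,-110],[0,0,-130],[0,0,-130],[0,0,-130]],"delta_rot":[[0,0,0],[0,0,0],[0,0,0],[0,0,0],[0,0,0],[0,0,0]],"gripper":[-1,-1,1,1,1,1]}';python3 -c "
from h import *
plan(.49,.275,.15,169.9)"
```

```text
time: 14.25
position: [0.6352, 0.0236, 0.1475]
tool_rot: [0.088, 0.996, -0.0, 0.001]
ft_force: [-0.7, 0.3, -0.8]
grip_width: 0.0247
grip_force: 0.0
dp [187.2, 221.9, -2.7] rot [0.0, 0.001, -0.001] mm 290 deg 0.1 j6~ -0.88
```

```bash
python3 -m jog '{"dp":[[187,222,-3],[187,222,-3],[187,222,-3],[187,222,-3],[187,222,-3],[187,222,-3],[187,222,-3],[187,222,-3],[187,222,-3],[187,222,-3],[187,222,-3]],"delta_rot":[[0,0,0],[0,0,0],[0,0,0],[0,0,0],[0,0,0],[0,0,0],[0,0,0],[0,0,0],[0,0,0],[0,0,0],[0,0,0]],"gripper":[1,1,1,1,1,1,1,1,1,1,1]}'; cat >> b.py <<'E'
def dark(im,c,x,y,r=.06,z=.01,s=4000,fn=None):
    "grey/black blobs in a window round x,y seen at height z"
    b=(x-r,x+r,y-r,y+r); t=top(im,c,*b,z,s); hsv=cv2.cvtColor(t,cv2.COLOR_BGR2HSV)
    m=((hsv[...,1]<90)&(hsv[...,2]<150)).astype(np.uint8); m=cv2.morphologyEx(m,cv2.MORPH_OPEN,np.ones((11,11)))
    if fn: cv2.imwrite(fn,np.hstack([t,cv2.merge([m*255]*3)]))
    for k in cv2.findContours(m,cv2.RETR_EXTERNAL,cv2.CHAIN_APPROX_NONE)[0]:
        if cv2.contourArea(k)<.0003*s*s: continue
        (u,v),(w,h),a=cv2.minAreaRect(k); q=cv2.boxPoints(((u,v),(w,h),a)); e=q[1]-q[0] if np.linalg.norm(q[1]-q[0])>np.linalg.norm(q[2]-q[1]) else q[2]-q[1]
        print("xy",round(b[1]-v/s,4),round(b[3]-u/s,4),"size",round(max(w,h)/s*1e3,1),round(min(w,h)/s*1e3,1),"ang",round(float(np.degrees(np.arctan2(-e[0],-e[1]))%180),1))
def brass(im,c,x,y,r=.04,z=.01,s=4000):
    "yellow pattern centre"
    b=(x-r,x+r,y-r,y+r); t=top(im,c,*b,z,s); hsv=cv2.cvtColor(t,cv2.COLOR_BGR2HSV); return t
E
python3 - <<'E'
from b import *
im,c=snap("wrist","pics/w7.png"); print(robot.get_obs()["position"])
dark(im,c,.5422,.2733,.05,fn="pics/w7d.png")
plan(.5422,.2733,.005,169.9)
E
```

```text
time: 15.35
position: [0.491, 0.2738, 0.1496]
tool_rot: [0.089, 0.996, -0.0, -0.0]
ft_force: [-0.4, -0.5, 0.2]
grip_width: 0.0865
grip_force: 0.0
[0.49097876 0.27395236 0.14972604]
xy 0.5398 0.2738 size 52.8 50.0 ang 0.0
dp [-50.5, 8.5, 144.7] rot [-0.0, -0.0, -0.003] mm 154 deg 0.1 j6~ -0.93
```

View pics/w7d.png

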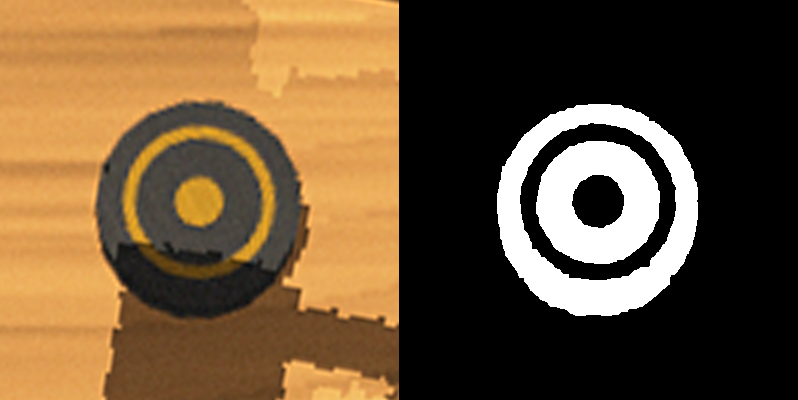

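```bash
python3 -m jog '{"dp":[[-50,8.3,40],[-50,8.3,90],[-50,8.3,120],[-50,8.3,135],[-50,8.3,144],[-50,8.3,144.5],[-50,8.3,144.5],[-50,8.3,144.5],[-50,8.3,144.5],[-50,8.3,144.5],[-50,8.3,144.5]],"delta_rot":[[0,0,0],[0,0,0],[0,0,0],[0,0,0],[0,0,0],[0,0,0],[0,0,0],[0,0,0],[0,0,0],[0,0,0],[0,0,0]],"gripper":[1,1,1,1,1,1,1,1,-1,-1,-1]}' 30; python3 -m jog '{"dp":[[0,0,0],[0,0,0],[0,0,0],[0,0,-20],[0,0,-60],[0,0,-100],[0,0,-100],[0,0,-100]],"delta_rot":[[0,0,0],[0,0,0],[0,0,0],[0,0,0],[0,0,0],[0,0,0],[0,0,0],[0,0,0]],"gripper":[-1,-1,-1,-1,-1,-1,-1,-1]}' 30;  python3 - <<'E'
from b import *
im,c=snap("wrist","pics/w8.png")
m=robot.camera_model("wrist"); T=np.array(m["T_tool_cam"]); ct=(c[0],T[:3,:3],T[:3,3])
for x in (.024,.026,.028): print(x,np.round(proj(ct,[[x,0,-.005],[x,0,.005]]),1).tolist())
hsv=cv2.cvtColor(im,cv2.COLOR_BGR2HSV); print([(r,im[r,281].tolist()) for r in range(205,240)])
plan(.6122,-.1011,.105,169.9)
E
```

```text
time: 16.5
position: [0.5412, 0.2745, 0.006]
tool_rot: [0.088, 0.996, 0.0, 0.0]
ft_force: [-0.5, 0.2, 0.2]
grip_width: 0.0704
grip_force: 0.0
time: 17.3
position: [0.5413, 0.2745, 0.1062]
tool_rot: [0.088, 0.996, 0.0, 0.001]
ft_force: [-0.1, 0.2, -2.0]
grip_width: 0.0506
grip_force: 30.0
0.024 [[281.2, 225.3], [281.2, 218.9]]
0.026 [[281.3, 221.7], [281.2, 215.4]]
0.028 [[281.3, 218.1], [281.2, 212.0]]
[(205, [52, 94, 142]), (206, [56, 93, 140]), (207, [48, 87, 131]), (208, [51, 92, 135]), (209, [39, 81, 125]), (210, [49, 90, 132]), (211, [55, 95, 140]), (212, [55, 97, 142]), (213, [52, 95, 143]), (214, [50, 94, 139]), (215, [51, 93, 136]), (216, [45, 93, 140]), (217, [41, 53, 73]), (218, [28, 33, 29]), (219, [30, 34, 37]), (220, [25, 30, 31]), (221, [25, 27, 29]), (222, [30, 32, 34]), (223, [39, 37, 38]), (224, [40, 41, 39]), (225, [38, 39, 42]), (226, [32, 33, 35]), (227, [29, 33, 35]), (228, [40, 40, 42]), (229, [40, 43, 43]), (230, [36, 42, 41]), (231, [33, 37, 35]), (232, [37, 34, 40]), (233, [43, 46, 48]), (234, [41, 40, 43]), (235, [35, 46, 50]), (236, [27, 75, 107]), (237, [20, 77, 115]), (238, [51, 178, 236]), (239, [47, 181, 237])]
dp [-136.9, -356.8, -0.0] rot [-0.001, -0.001, -0.001] mm 382 deg 0.1 j6~ -1.56
```

```bash
python3 -m jog '{"dp":[[-136,-357,0],[-136,-357,0],[-136,-357,0],[-136,-357,0],[-136,-357,0],[-136,-357,0],[-136,-357,0],[-136,-357,0],[-136,-357,40],[-136,-357,62],[-136,-357,62],[-136,-357,62]],"delta_rot":[[0,0,0],[0,0,0],[0,0,0],[0,0,0],[0,0,0],[0,0,0],[0,0,0],[0,0,0],[0,0,0],[0,0,0],[0,0,0],[0,0,0]],"gripper":[-1,-1,-1,-1,-1,-1,-1,-1,-1,-1,-1,-1]}'; python3 -m jog '{"dp":[[0,0,0],[0,0,0],[0,0,0],[0,0,0]],"delta_rot":[[0,0,0],[0,0,0],[0,0,0],[0,0,0]],"gripper":[-1,-1,-1,-1]}' ; python3 - <<'E'
from h import *
plan(.6114,-.101,.0235,169.95)
E
```

```text
time: 18.55
position: [0.6108, -0.1005, 0.0417]
tool_rot: [0.088, 0.996, 0.0, -0.002]
ft_force: [0.4, -0.6, -0.9]
grip_width: 0.0506
grip_force: 30.0
time: 18.95
position: [0.6125, -0.1009, 0.0443]
tool_rot: [0.088, 0.996, -0.0, 0.001]
ft_force: [0.5, -0.2, -1.6]
grip_width: 0.0507
grip_force: 30.0
dp [1.1, -0.3, 20.8] rot [-0.0, 0.002, -0.001] mm 21 deg 0.1 j6~ -1.56
```

```bash
python3 -m jog '{"dp":[[1,0,0],[1,0,8],[1,0,14],[1,0,18],[1,0,20.5],[1,0,20.5],[1,0,20.5],[1,0,20.5]],"delta_rot":[[0,0,0],[0,0,0],[0,0,0],[0,0,0],[0,0,0],[0,0,0],[0,0,0],[0,0,0]],"gripper":[-1,-1,-1,-1,-1,-1,-1,-1]}'; python3 -m jog '{"dp":[[0,0,0],[0,0,0],[0,0,0],[0,0,0],[0,0,0],[0,0,-20],[0,0,-40],[0,0,-60],[0,0,-60],[0,0,-60],[0,0,-60]],"delta_rot":[[0,0,0],[0,0,0],[0,0,0],[0,0,0],[0,0,0],[0,0,0],[0,0,0],[0,0,0],[0,0,0],[0,0,0],[0,0,0]],"gripper":[0.45,0.45,0.45,0.45,0.45,0.45,0.45,0.45,0.45,0.45,0.45]}'; python3 - <<'E'
from b import *
im,c=snap("wrist","pics/w9.png"); dark(im,c,.6122,-.1011,.05,z=.028,fn="pics/w9d.png"); plan(.6122,-.1011,.0265,169.95)
E
```

```text
time: 19.75
position: [0.6111, -0.1008, 0.0227]
tool_rot: [0.088, 0.996, 0.0, 0.0]
ft_force: [-0.4, 0.4, 0.5]
grip_width: 0.05
grip_force: 30.0
time: 20.85
position: [0.6102, -0.1005, 0.0818]
tool_rot: [0.088, 0.996, 0.0, -0.001]
ft_force: [-0.4, 0.7, -0.1]
grip_width: 0.0631
grip_force: 0.0
xy 0.6097 -0.1011 size 53.5 51.0 ang 0.0
xy 0.6229 -0.059 size 58.3 15.4 ang 0.5
dp [-2.3, -0.3, 55.1] rot [0.0, -0.002, -0.001] mm 55 deg 0.2 j6~ -1.56
```

View pics/w9d.png

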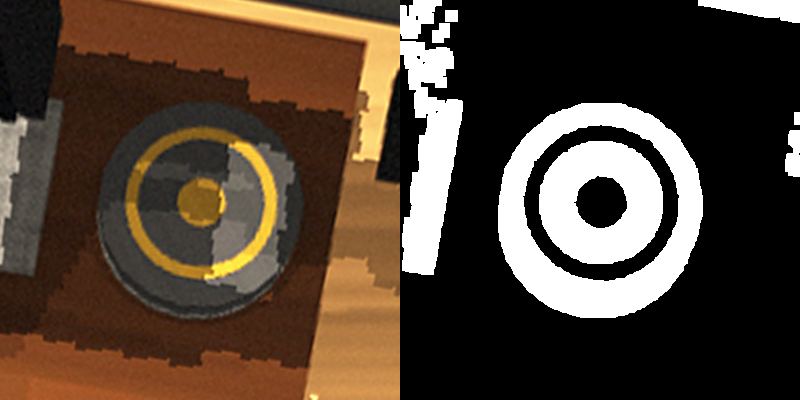

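```bash
python3 -m jog '{"dp":[[-2,0,0],[-2,0,30],[-2,0,45],[-2,0,50],[-2,0,53],[-2,0,56],[-2,0,58],[-2,0,60],[-2,0,62],[-2,0,64],[-2,0,66],[-2,0,66]],"delta_rot":[[0,0,0],[0,0,0],[0,0,0],[0,0,0],[0,0,0],[0,0,0],[0,0,0],[0,0,0],[0,0,0],[0,0,0],[0,0,0],[0,0,0]],"gripper":[-1,-1,-1,-1,-1,-1,-1,-1,-1,-1,-1,-1]}';python3 -m jog '{"dp":[[0,0,0],[0,0,0],[0,0,-20],[0,0,-70],[0,0,-120],[0,0,-150],[0,0,-150]],"delta_rot":[[0,0,0],[0,0,0],[0,0,0],[0,0,0],[0,0,0],[0,0,0],[0,0,0]],"gripper":[-1,-1,-1,-1,1,1,1]}'; python3 -c "
from h import *
plan(.43,-.25,.17,170); plan(.43,-.25,.17,-10); plan(.38,-.25,.17,80)"
```

```text
time: 22.1
position: [0.6153, -0.1017, 0.0222]
tool_rot: [0.088, 0.996, -0.001, 0.003]
ft_force: [-4.2, 1.9, 21.7]
grip_width: 0.0004
grip_force: 11.2
time: 22.8
position: [0.617, -0.1024, 0.1736]
tool_rot: [0.088, 0.996, -0.002, 0.007]
ft_force: [0.9, 0.4, -0.6]
grip_width: 0.0171
grip_force: 0.0
dp [158.2, -178.2, 1.9] rot [-0.002, 0.013, -0.002] mm 238 deg 0.8 j6~ -1.92
dp [158.2, -178.2, 1.9] rot [0.021, 0.004, 3.139] mm 238 deg 179.9 j6~ 1.22
dp [207.4, -186.9, 1.3] rot [0.009, 0.012, 1.569] mm 279 deg 89.9 j6~ -0.41
```

```bash
python3 -m jog '{"dp":[[200,-171,2],[200,-171,2],[200,-171,2],[200,-171,2],[200,-171,2],[200,-171,20],[200,-171,20],[200,-171,20],[200,-171,20],[200,-171,20],[200,-171,20],[200,-171,20]],"delta_rot":[[0,0.01,0],[0,0.01,0],[0,0.01,0],[0,0.01,0],[0,0.01,0],[0,0.01,0],[0,0.01,0],[0,0.01,0],[0,0.01,0],[0,0.01,0],[0,0.01,0],[0,0.01,0]],"gripper":[1,1,1,1,1,1,1,1,1,1,1,1]}';python3 - <<'E'
from b import *
im,c=snap("wrist","pics/w10.png"); print(robot.get_obs()["position"],yaw())
dark(im,c,.432,-.254,.06,fn="pics/w10d.png")
E
```

```text
time: 24.0
position: [0.3867, -0.234, 0.1471]
tool_rot: [0.088, 0.996, 0.0, -0.005]
ft_force: [0.4, -0.7, 0.7]
grip_width: 0.0866
grip_force: 0.0
[ 0.38652455 -0.23401338  0.14705271] 169.93185020412682
xy 0.4335 -0.2541 size 31.5 31.2 ang 74.7
xy 0.4868 -0.2868 size 54.0 10.5 ang 90.0
```

View pics/w10d.png

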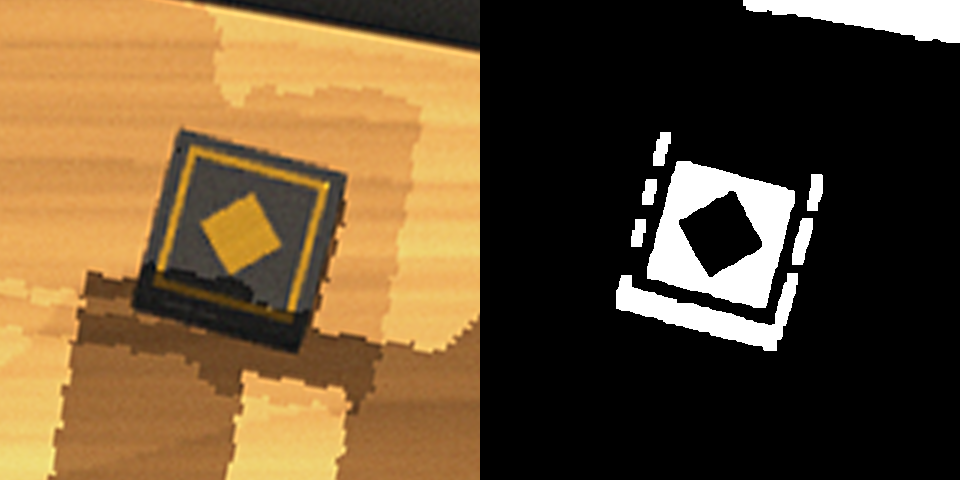

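```bash
python3 -c "
from h import *
plan(.4335,-.2543,.005,164.7)"
```

```text
dp [-51.2, -11.7, 141.6] rot [-0.001, -0.01, 0.091] mm 151 deg 5.3 j6~ -1.83
```

```bash
python3 -m jog '{"dp":[[-51,-11.7,30],[-51,-11.7,70],[-51,-11.7,110],[-51,-11.7,110],[-51,-11.7,110]],"delta_rot":[[0,-0.01,0.091],[0,-0.01,0.091],[0,-0.01,0.091],[0,-0.01,0.091],[0,-0.01,0.091]],"gripper":[1,1,1,1,1]}'; python3 -c "
from h import *
plan(.4335,-.2543,.005,164.7)"
```

```text
time: 24.55
position: [0.4327, -0.254, 0.0361]
tool_rot: [0.133, 0.991, 0.001, -0.001]
ft_force: [-0.9, -0.1, -0.2]
grip_width: 0.0872
grip_force: 0.0
dp [-1.0, -0.1, 31.1] rot [0.001, -0.002, -0.001] mm 31 deg 0.1 j6~ -1.83
```

```bash
python3 -m jog '{"dp":[[-0.8,0,15],[-0.8,0,25],[-0.8,0,30.7],[-0.8,0,30.7],[-0.8,0,30.7],[-0.8,0,30.7],[-0.8,0,30.7],[-0.8,0,30.7],[-0.8,0,30.7]],"delta_rot":[[0,0,0],[0,0,0],[0,0,0],[0,0,0],[0,0,0],[0,0,0],[0,0,0],[0,0,0],[0,0,0]],"gripper":[1,1,1,1,1,-1,-1,-1,-1]}' 30; python3 -m jog '{"dp":[[0,0,0],[0,0,0],[0,0,0],[0,0,-20],[0,0,-60],[0,0,-100],[0,0,-100],[0,0,-100]],"delta_rot":[[0,0,0],[0,0,0],[0,0,0],[0,0,0],[0,0,0],[0,0,0],[0,0,0],[0,0,0]],"gripper":[-1,-1,-1,-1,-1,-1,-1,-1]}' 30;  python3 - <<'E'
from b import *
im,c=snap("wrist","pics/w11.png")
m=robot.camera_model("wrist"); T=np.array(m["T_tool_cam"]); ct=(c[0],T[:3,:3],T[:3,3])
for x in (.020,.022,.024): print(x,np.round(proj(ct,[[x,0,-.005],[x,0,.005]]),1).tolist())
for col in (260,281,300): print(col,[(r,int(im[r,col].max())) for r in range(216,240)])
plan(.6234,-.0393,.05,169.95)
E
```

```text
time: 25.45
position: [0.4339, -0.2549, 0.0058]
tool_rot: [0.134, 0.991, -0.0, 0.0]
ft_force: [-1.1, -0.4, 0.8]
grip_width: 0.0629
grip_force: 0.0
time: 26.25
position: [0.4342, -0.255, 0.1064]
tool_rot: [0.133, 0.991, -0.001, 0.001]
ft_force: [-1.2, -0.0, -1.6]
grip_width: 0.0434
grip_force: 30.0
0.02 [[281.2, 232.4], [281.2, 225.6]]
0.022 [[281.2, 228.8], [281.2, 222.2]]
0.024 [[281.2, 225.2], [281.2, 218.8]]
260 [(216, 139), (217, 136), (218, 138), (219, 130), (220, 132), (221, 88), (222, 36), (223, 40), (224, 34), (225, 41), (226, 34), (227, 49), (228, 53), (229, 55), (230, 57), (231, 53), (232, 58), (233, 43), (234, 67), (235, 106), (236, 111), (237, 116), (238, 66), (239, 40)]
281 [(216, 127), (217, 129), (218, 133), (219, 136), (220, 140), (221, 92), (222, 41), (223, 37), (224, 34), (225, 34), (226, 35), (227, 49), (228, 52), (229, 55), (230, 52), (231, 55), (232, 52), (233, 56), (234, 83), (235, 155), (236, 160), (237, 164), (238, 95), (239, 39)]
300 [(216, 134), (217, 127), (218, 126), (219, 122), (220, 131), (221, 87), (222, 40), (223, 33), (224, 35), (225, 40), (226, 38), (227, 45), (228, 52), (229, 53), (230, 51), (231, 57), (232, 52), (233, 48), (234, 85), (235, 149), (236, 155), (237, 156), (238, 91), (239, 42)]
dp [-126.3, 257.6, 55.3] rot [-0.0, -0.001, -0.092] mm 292 deg 5.3 j6~ -1.46
```

```bash
python3 -m jog '{"dp":[[-127,257.6,0],[-127,257.6,0],[-127,257.6,0],[-127,257.6,0],[-127,257.6,0],[-127,257.6,0],[-127,257.6,20],[-127,257.6,63],[-127,257.6,63],[-127,257.6,63],[-127,257.6,63],[-127,257.6,63]],"delta_rot":[[0,0,-0.092],[0,0,-0.092],[0,0,-0.092],[0,0,-0.092],[0,0,-0.092],[0,0,-0.092],[0,0,-0.092],[0,0,-0.092],[0,0,-0.092],[0,0,-0.092],[0,0,-0.092],[0,0,-0.092]],"gripper":[-1,-1,-1,-1,-1,-1,-1,-1,-1,-1,-1,-1]}'; python3 -m jog '{"dp":[[0,0,0],[0,0,0],[0,0,0]],"delta_rot":[[0,0,0],[0,0,0],[0,0,0]],"gripper":[-1,-1,-1]}' ; python3 - <<'E'
from h import *
plan(.6241,-.0394,.0235,169.95)
E
```

```text
time: 27.5
position: [0.6258, -0.0407, 0.0445]
tool_rot: [0.088, 0.996, -0.0, 0.002]
ft_force: [0.8, -0.0, -1.9]
grip_width: 0.0433
grip_force: 30.0
time: 27.8
position: [0.6249, -0.0402, 0.0435]
tool_rot: [0.088, 0.996, -0.0, 0.001]
ft_force: [-0.9, -0.2, -1.2]
grip_width: 0.0433
grip_force: 30.0
dp [0.9, 0.6, 20.0] rot [-0.001, 0.001, -0.001] mm 20 deg 0.1 j6~ -1.46
```

```bash
python3 -m jog '{"dp":[[0.8,0.7,0],[0.8,0.7,8],[0.8,0.7,14],[0.8,0.7,18],[0.8,0.7,20],[0.8,0.7,20],[0.8,0.7,20],[0.8,0.7,20]],"delta_rot":[[0,0,0],[0,0,0],[0,0,0],[0,0,0],[0,0,0],[0,0,0],[0,0,0],[0,0,0]],"gripper":[-1,-1,-1,-1,-1,-1,-1,-1]}'; python3 -m jog '{"dp":[[0,0,0],[0,0,0],[0,0,0],[0,0,0],[0,0,0],[0,0,-20],[0,0,-40],[0,0,-60],[0,0,-60],[0,0,-60],[0,0,-60]],"delta_rot":[[0,0,0],[0,0,0],[0,0,0],[0,0,0],[0,0,0],[0,0,0],[0,0,0],[0,0,0],[0,0,0],[0,0,0],[0,0,0]],"gripper":[0.26,0.26,0.26,0.26,0.26,0.26,0.26,0.26,0.26,0.26,0.26]}'; python3 - <<'E'
from b import *
im,c=snap("wrist","pics/w12.png"); dark(im,c,.6234,-.0393,.034,z=.028,fn="pics/w12d.png"); plan(.6234,-.0393,.0265,169.95)
t=top(im,c,.58,.67,-.09,.01,.028,4000); h=cv2.cvtColor(t,cv2.COLOR_BGR2HSV)
E
```

```text
time: 28.6
position: [0.6233, -0.039, 0.0225]
tool_rot: [0.088, 0.996, -0.0, -0.001]
ft_force: [-2.3, 0.3, 2.9]
grip_width: 0.0435
grip_force: 30.8
time: 29.7
position: [0.623, -0.0389, 0.0815]
tool_rot: [0.088, 0.996, -0.0, -0.001]
ft_force: [-0.8, -0.3, 0.1]
grip_width: 0.0549
grip_force: 0.0
xy 0.6223 -0.0394 size 31.6 31.0 ang 80.4
xy 0.6205 -0.0387 size 46.5 44.5 ang 169.6
dp [-0.6, -0.3, 54.8] rot [-0.0, -0.002, -0.0] mm 55 deg 0.1 j6~ -1.46
```

```bash
python3 -m jog '{"dp":[[0,0,0],[0,0,30],[0,0,45],[0,0,50],[0,0,53],[0,0,56],[0,0,58],[0,0,60],[0,0,62],[0,0,64],[0,0,66],[0,0,66]],"delta_rot":[[0,0,0],[0,0,0],[0,0,0],[0,0,0],[0,0,0],[0,0,0],[0,0,0],[0,0,0],[0,0,0],[0,0,0],[0,0,0],[0,0,0]],"gripper":[-1,-1,-1,-1,-1,-1,-1,-1,-1,-1,-1,-1]}';python3 -m jog '{"dp":[[0,0,0],[0,0,0],[0,0,-20],[0,0,-70],[0,0,-120],[0,0,-170],[0,0,-170]],"delta_rot":[[0,0,0],[0,0,0],[0,0,0],[0,0,0],[0,0,0],[0,0,0],[0,0,0]],"gripper":[-1,-1,-1,-1,1,1,1]}'; python3 -c "
from h import *
for n in ['scene','side']:
    im,c=snap(n,f'pics/{n}2.png')
    for k in ['tile_narrow','opener0','tile_oblong']: print(n,k,[(np.round(d['rect']).tolist(),round(d['score'],2)) for d in robot.search_frame(k,n)])
a=top(cv2.imread('pics/scene2.png'),cam('scene'),.3,.75,-.5,.45,.01,800); b=top(cv2.imread('pics/side2.png'),cam('side'),.3,.75,-.5,.45,.01,800)
cv2.imwrite('pics/both2.png',cv2.resize(np.vstack([a,b]),(633,600))if 0 else np.vstack([a,b])[:, :])
plan(.45,-.38,.19,170);plan(.45,.37,.19,170)"
```

```text
time: 30.95
position: [0.6258, -0.0394, 0.0222]
tool_rot: [0.088, 0.996, -0.001, 0.002]
ft_force: [-5.2, 1.7, 23.9]
grip_width: 0.0002
grip_force: 12.2
time: 31.65
position: [0.6295, -0.0403, 0.1959]
tool_rot: [0.088, 0.996, -0.002, 0.009]
ft_force: [0.6, -0.2, 0.0]
grip_width: 0.017
grip_force: 0.0
scene tile_narrow [([260.0, 181.0, 388.0, 258.0], 0.64), ([318.0, 218.0, 338.0, 235.0], 0.16)]
scene opener0 [([175.0, 285.0, 231.0, 314.0], 0.66), ([257.0, 180.0, 384.0, 255.0], 0.62), ([352.0, 149.0, 390.0, 165.0], 0.49)]
scene tile_oblong [([333.0, 206.0, 356.0, 222.0], 0.59), ([300.0, 148.0, 311.0, 153.0], 0.37)]
side tile_narrow []
side opener0 [([175.0, 347.0, 240.0, 372.0], 0.77), ([298.0, 149.0, 338.0, 161.0], 0.66)]
side tile_oblong [([222.0, 219.0, 245.0, 231.0], 0.8), ([249.0, 384.0, 286.0, 420.0], 0.76), ([299.0, 347.0, 330.0, 370.0], 0.65), ([322.0, 233.0, 346.0, 262.0], 0.64)]
dp [110.6, -366.1, -4.8] rot [-0.0, -0.004, -0.001] mm 382 deg 0.2 j6~ -2.1
dp [241.8, 372.3, -4.5] rot [-0.0, -0.004, -0.001] mm 444 deg 0.2 j6~ -0.71
```

```bash
python3 -c "
from h import *
c=cam('side'); print(unproj(c,[[334,247],[233,225],[315,358]],.01).round(3).tolist()); c=cam('scene'); print(unproj(c,[[328,226],[344,214]],.022).round(3).tolist())
a=top(cv2.imread('pics/scene2.png'),cam('scene'),.3,.75,-.5,.45,.01,660); b=top(cv2.imread('pics/side2.png'),cam('side'),.3,.75,-.5,.45,.01,660)
cv2.imwrite('pics/both2.png',np.vstack([a,b]))"
```

```text
[[0.377, 0.013, 0.01], [0.644, 0.013, 0.01], [0.345, 0.316, 0.01]]
[[0.629, -0.043, 0.022], [0.637, 0.025, 0.022]]
```

View pics/both2.png

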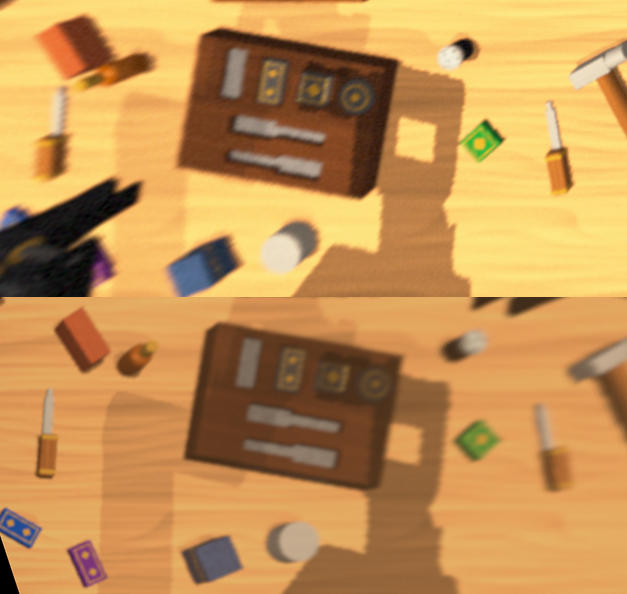

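```bash
python3 -m jog '{"dp":[[100,190,0],[230,383,0],[230,383,0],[230,383,0],[230,383,0],[230,383,0],[230,383,0],[230,383,0],[230,383,0],[230,383,0],[230,383,20],[230,383,20]],"delta_rot":[[0,0,0],[0,0,0],[0,0,0],[0,0,0],[0,0,0],[0,0,0],[0,0,0],[0,0,0],[0,0,0],[0,0,0],[0,0,0],[0,0,0]],"gripper":[1,1,1,1,1,1,1,1,1,1,1,1]}';python3 - <<'E'
from b import *
im,c=snap("wrist","pics/w13.png"); print(robot.get_obs()["position"],yaw())
cv2.imwrite("pics/w13t.png",top(im,c,.45,.65,.30,.46,.014,3000))
E
```

```text
time: 33.25
position: [0.4624, 0.3771, 0.1635]
tool_rot: [0.087, 0.996, -0.002, -0.003]
ft_force: [-0.4, -1.0, -0.8]
grip_width: 0.0867
grip_force: 0.0
[0.46330175 0.37706293 0.16456558] 169.91908226656653
```

View pics/w13t.png

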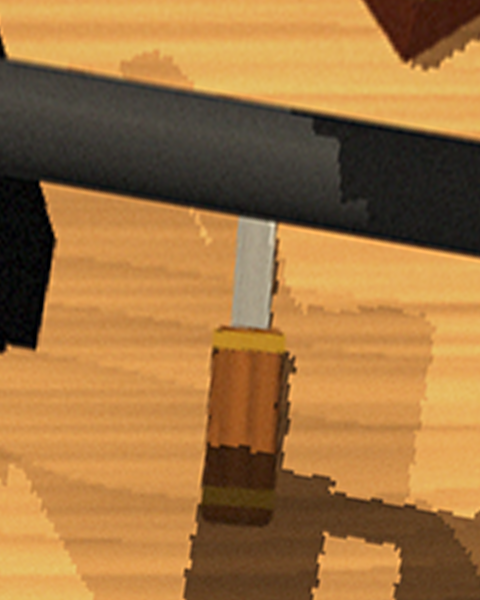

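```bash
python3 -c "
from h import *
plan(.518,.378,.0085,176.1)"
```

```text
dp [-54.3, 11.1, 155.8] rot [-0.004, -0.004, -0.108] mm 165 deg 6.2 j6~ -0.87
```

```bash
python3 -m jog '{"dp":[[-54,11,40],[-54,11,90],[-54,11,125],[-54,11,125],[-54,11,125],[-54,11,125]],"delta_rot":[[0,0,-0.108],[0,0,-0.108],[0,0,-0.108],[0,0,-0.108],[0,0,-0.108],[0,0,-0.108]],"gripper":[1,1,1,1,1,1]}'; python3 -c "
from h import *
plan(.518,.378,.0085,176.1)"
```

```text
time: 33.9
position: [0.5214, 0.3802, 0.0446]
tool_rot: [0.034, 0.999, 0.001, 0.002]
ft_force: [0.1, -0.3, -0.2]
grip_width: 0.0873
grip_force: 0.0
dp [3.4, -2.5, 36.1] rot [0.002, 0.004, -0.0] mm 36 deg 0.3 j6~ -0.87
```

```bash
python3 -m jog '{"dp":[[0,0,10],[0,0,20],[0,0,20],[0,0,20],[0,0,20]],"delta_rot":[[0,0,0],[0,0,0],[0,0,0],[0,0,0],[0,0,0]],"gripper":[1,1,1,1,1]}'; python3 -c "
from h import *
plan(.518,.378,.0085,176.1)"
```

```text
time: 34.4
position: [0.5196, 0.3797, 0.0217]
tool_rot: [0.034, 0.999, -0.0, 0.0]
ft_force: [0.3, -0.1, 1.0]
grip_width: 0.0872
grip_force: 0.0
dp [1.5, -1.8, 13.2] rot [-0.0, 0.0, 0.0] mm 13 deg 0.0 j6~ -0.87
```

```bash
python3 -m jog '{"dp":[[1.5,-1.8,8],[1.5,-1.8,13],[1.5,-1.8,13],[1.5,-1.8,13],[1.5,-1.8,13],[1.5,-1.8,13],[1.5,-1.8,13],[1.5,-1.8,13],[1.5,-1.8,13],[1.5,-1.8,13],[1.5,-1.8,13],[1.5,-1.8,13]],"delta_rot":[[0,0,0],[0,0,0],[0,0,0],[0,0,0],[0,0,0],[0,0,0],[0,0,0],[0,0,0],[0,0,0],[0,0,0],[0,0,0],[0,0,0]],"gripper":[1,1,1,1,-1,-1,-1,-1,-1,-1,-1,-1]}' 40; python3 -m jog '{"dp":[[0,0,0],[0,0,-20],[0,0,-60],[0,0,-90],[0,0,-90],[0,0,-90],[0,0,-90]],"delta_rot":[[0,0,0],[0,0,0],[0,0,0],[0,0,0],[0,0,0],[0,0,0],[0,0,0]],"gripper":[-1,-1,-1,-1,-1,-1,-1]}' 40;  python3 - <<'E'
from b import *
im,c=snap("wrist","pics/w14.png")
m=robot.camera_model("wrist"); T=np.array(m["T_tool_cam"]); ct=(c[0],T[:3,:3],T[:3,3])
for x in (.040,.042,.044): print(x,np.round(proj(ct,[[x,-.012,-.0055],[x,.012,-.0055],[x,-.012,.0085]]),1).tolist())
cv2.imwrite("pics/w14c.png",cv2.resize(im[160:260,225:340],None,fx=5,fy=5,interpolation=cv2.INTER_NEAREST))
for col in (272,281,290): print(col,[(r,im[r,col].tolist()) for r in range(180,202)])
print(yaw()); plan(.5649,.0433,.099,79.95)
E
```

```text
time: 35.6
position: [0.5179, 0.3779, 0.0084]
tool_rot: [0.034, 0.999, -0.0, -0.0]
ft_force: [0.1, 0.0, 0.3]
grip_width: 0.0312
grip_force: 0.0
time: 36.3
position: [0.5168, 0.3773, 0.0971]
tool_rot: [0.034, 0.999, -0.001, -0.001]
ft_force: [-0.6, 0.5, -1.0]
grip_width: 0.0232
grip_force: 40.0
0.04 [[257.6, 196.1], [305.0, 196.1], [259.3, 189.3]]
0.042 [[257.5, 192.3], [305.1, 192.3], [259.2, 185.7]]
0.044 [[257.4, 188.5], [305.2, 188.5], [259.1, 182.1]]
272 [(180, [44, 84, 125]), (181, [46, 83, 125]), (182, [45, 83, 127]), (183, [43, 79, 124]), (184, [47, 84, 126]), (185, [47, 90, 130]), (186, [50, 87, 132]), (187, [47, 84, 129]), (188, [45, 84, 126]), (189, [43, 82, 128]), (190, [42, 82, 122]), (191, [34, 72, 111]), (192, [23, 44, 75]), (193, [22, 41, 72]), (194, [20, 44, 70]), (195, [20, 44, 76]), (196, [24, 47, 79]), (197, [19, 44, 79]), (198, [24, 48, 80]), (199, [24, 50, 85]), (200, [21, 45, 81]), (201, [20, 46, 85])]
281 [(180, [44, 77, 119]), (181, [37, 68, 106]), (182, [93, 175, 240]), (183, [105, 188, 244]), (184, [99, 186, 243]), (185, [101, 187, 243]), (186, [102, 188, 24
[... 206 characters left out ...]
 (196, [17, 37, 70]), (197, [22, 45, 79]), (198, [25, 45, 81]), (199, [14, 42, 76]), (200, [16, 47, 81]), (201, [25, 47, 82])]
290 [(180, [44, 83, 122]), (181, [48, 84, 123]), (182, [47, 84, 125]), (183, [43, 80, 123]), (184, [42, 82, 123]), (185, [46, 84, 128]), (186, [47, 89, 130]), (187, [49, 90, 129]), (188, [44, 86, 126]), (189, [47, 85, 130]), (190, [45, 85, 126]), (191, [43, 78, 116]), (192, [15, 42, 74]), (193, [18, 42, 70]), (194, [19, 42, 74]), (195, [18, 41, 70]), (196, [21, 42, 77]), (197, [14, 44, 76]), (198, [24, 48, 84]), (199, [18, 46, 77]), (200, [22, 49, 84]), (201, [23, 48, 82])]
176.115292254699
dp [-70.8, -329.9, -1.7] rot [-0.004, -0.001, 1.678] mm 337 deg 96.2 j6~ 0.25
```

```bash
python3 -m jog '{"dp":[[-71,-328,0],[-71,-328,0],[-71,-328,0],[-71,-328,0],[-71,-328,0],[-71,-328,0],[-71,-328,0],[-71,-328,0],[-71,-328,0],[-71,-328,0],[-71,-328,0],[-71,-328,0]],"delta_rot":[[0,0,1.678],[0,0,1.678],[0,0,1.678],[0,0,1.678],[0,0,1.678],[0,0,1.678],[0,0,1.678],[0,0,1.678],[0,0,1.678],[0,0,1.678],[0,0,1.678],[0,0,1.678]],"gripper":[-1,-1,-1,-1,-1,-1,-1,-1,-1,-1,-1,-1]}'; python3 -c "
from h import *
plan(.5653,.0457,.045,79.95)"
```

```text
time: 37.55
position: [0.5656, 0.0458, 0.0972]
tool_rot: [0.767, 0.642, -0.001, -0.001]
ft_force: [-0.3, -0.3, -0.5]
grip_width: 0.0232
grip_force: 40.0
dp [-0.1, -0.1, 52.2] rot [-0.003, 0.001, -0.001] mm 52 deg 0.2 j6~ 0.26
```

```bash
python3 -m jog '{"dp":[[0,0,20],[0,0,40],[0,0,52],[0,0,52],[0,0,52],[0,0,52],[0,0,52]],"delta_rot":[[0,0,0],[0,0,0],[0,0,0],[0,0,0],[0,0,0],[0,0,0],[0,0,0]],"gripper":[-1,-1,-1,-1,-1,-1,-1]}'; python3 - <<'E'
from b import *
im,c=snap("wrist","pics/w15.png")
for col in (272,281,290): print(col,[(r,im[r,col].tolist()) for r in range(184,206,2)])
for n in ("scene","side"):
    i2,c2=snap(n,f"pics/{n}3.png")
    # expected tip pixel (underside, 96.5mm ahead of TCP, 8.5 below tip)
    o=robot.get_obs()["position"]; d=np.array([np.cos(np.radians(-100)),np.sin(np.radians(-100)),0])
    P=[o+d*.0965-[0,0,.0065],o+d*.06-[0,0,.0065]]; uv=proj(c2,P); print(n,uv.round(1).tolist())
    u,v=uv[0].round().astype(int); cv2.imwrite(f"pics/{n}3c.png",cv2.resize(i2[v-40:v+40,u-50:u+50],None,fx=4,fy=4))
a,b=cv2.imread("pics/scene3c.png"),cv2.imread("pics/side3c.png"); cv2.imwrite("pics/tip3.png",np.hstack([a,b])); 
plan(.5653,.0457,.0235,79.95)
E
```

```text
time: 38.25
position: [0.5672, 0.0458, 0.0474]
tool_rot: [0.766, 0.643, 0.0, 0.001]
ft_force: [0.7, 0.5, 0.0]
grip_width: 0.023
grip_force: 40.0
272 [(184, [140, 153, 162]), (186, [130, 147, 158]), (188, [144, 161, 170]), (190, [142, 156, 164]), (192, [23, 53, 94]), (194, [29, 67, 119]), (196, [37, 84, 143]), (198, [42, 107, 184]), (200, [50, 117, 202]), (202, [47, 118, 208]), (204, [45, 184, 237])]
281 [(184, [125, 143, 151]), (186, [121, 129, 140]), (188, [132, 149, 157]), (190, [124, 139, 146]), (192, [38, 65, 107]), (194, [27, 66, 118]), (196, [31, 71, 134]), (198, [45, 109, 191]), (200, [49, 119, 199]), (202, [53, 118, 205]), (204, [57, 189, 240])]
290 [(184, [147, 161, 172]), (186, [134, 145, 156]), (188, [141, 157, 168]), (190, [140, 160, 165]), (192, [27, 54, 102]), (194, [26, 64, 118]), (196, [31, 78, 136]), (198, [43, 110, 192]), (200, [49, 120, 201]), (202, [46, 112, 201]), (204, [58, 191, 241])]
scene [[300.3, 211.2], [310.0, 205.4]]
side [[274.7, 208.2], [267.8, 216.2]]
dp [-0.3, -1.6, 23.7] rot [0.001, 0.0, 0.001] mm 24 deg 0.1 j6~ 0.26
```

```bash
python3 -m jog '{"dp":[[0,-0.5,6],[0,-0.5,9],[0,-0.5,9],[0,-0.5,9],[0,-0.5,9],[0,-0.5,9]],"delta_rot":[[0,0,0],[0,0,0],[0,0,0],[0,0,0],[0,0,0],[0,0,0]],"gripper":[-1,-1,-1,-1,-1,-1]}'; python3 - <<'E'
from b import *
im,c=snap("wrist","pics/w16.png"); plan(.5653,.0457,.0235,79.95)
h=cv2.cvtColor(im,cv2.COLOR_BGR2HSV)
print("col281 sat",[(r,int(h[r,281,1])) for r in range(160,200,2)])
print("row188",[(u,int(h[186,u,1])) for u in range(236,330,2)])
o=robot.get_obs()["position"]; e=np.array([.1745,.9847,0]); n=np.array([.9847,-.1745,0]); s=np.array([.5666,.0531,.015])
print("exp end",proj(c,[s+e*.034,s+e*.033+n*.014,s+e*.033-n*.014]).round(1).tolist())
E
```

```text
time: 39.0
position: [0.5661, 0.0459, 0.0376]
tool_rot: [0.766, 0.643, -0.0, 0.0]
ft_force: [0.2, 0.1, -0.5]
grip_width: 0.023
grip_force: 40.0
dp [-0.3, -0.8, 14.1] rot [0.0, 0.0, 0.0] mm 14 deg 0.0 j6~ 0.26
col281 sat [(160, 204), (162, 185), (164, 190), (166, 197), (168, 185), (170, 193), (172, 191), (174, 189), (176, 197), (178, 196), (180, 182), (182, 193), (184, 40), (186, 37), (188, 37), (190, 34), (192, 150), (194, 180), (196, 200), (198, 196)]
row188 [(236, 185), (238, 189), (240, 193), (242, 192), (244, 183), (246, 188), (248, 186), (250, 182), (252, 190), (254, 188), (256, 47), (258, 37), (260, 39), (262, 42), (264, 39), (266, 38), (268, 41), (270, 39), (272, 42), (274, 44), (276, 36), (278, 42), (280, 41), (282, 39), (284, 40), (286, 40), (288, 38), (290, 38), (292, 41), (294, 36), (296, 37), (298, 37), (300, 39), (302, 37), (304, 198), (306, 187), (308, 192), (310, 185), (312, 187), (314, 190), (316, 187), (318, 184), (320, 175), (322, 193), (324, 188), (326, 181), (328, 191)]
exp end [[279.0, 180.6], [302.8, 182.3], [255.2, 182.3]]
```

```bash
python3 -m jog '{"dp":[[0,-0.9,3],[0,-0.9,8],[0,-0.9,12],[0,-0.9,14],[0,-0.9,14],[0,-0.9,14],[0,-0.9,14]],"delta_rot":[[0,0,0],[0,0,0],[0,0,0],[0,0,0],[0,0,0],[0,0,0],[0,0,0]],"gripper":[-1,-1,-1,-1,-1,-1,-1]}'
```

```text
time: 39.75
position: [0.5651, 0.046, 0.0234]
tool_rot: [0.766, 0.643, -0.0, 0.0]
ft_force: [0.1, 0.1, -1.2]
grip_width: 0.0233
grip_force: 40.0
```

```bash
python3 -m jog '{"dp":[[0,0,0.5],[0,0,0.5],[0,0,0.5],[0,0,0.5],[0,0,-15],[0,0,-50],[0,0,-100],[0,0,-150],[0,0,-150],[0,0,-150]],"delta_rot":[[0,0,0],[0,0,0],[0,0,0],[0,0,0],[0,0,0],[0,0,0],[0,0,0],[0,0,0],[0,0,0],[0,0,0]],"gripper":[-0.17,-0.17,-0.17,-0.17,-0.17,-0.17,-0.17,-0.17,-0.17,1]}'; python3 - <<'E'
from b import *
for n in ("scene","side"):
    i,c=snap(n,f"pics/{n}4.png")
    t=top(i,c,.47,.68,-.13,.16,.022,1350); cv2.imwrite(f"pics/{n}4t.png",t)
cv2.imwrite("pics/ab4.png",np.hstack([cv2.imread("pics/scene4t.png"),cv2.imread("pics/side4t.png")]))
print(cv2.imread("pics/ab4.png").shape)
plan(.45,-.39,.17,10)
E
```

```text
time: 40.75
position: [0.5658, 0.0461, 0.1751]
tool_rot: [0.766, 0.643, 0.001, 0.001]
ft_force: [-0.4, 0.2, 0.0]
grip_width: 0.0391
grip_force: 0.0
(283, 782, 3)
dp [-449.4, -36.2, 2.8] rot [-0.002, 0.002, 1.221] mm 451 deg 70.0 j6~ 0.68
```

```bash
python3 -m jog '{"dp":[[-450,-46,3],[-450,-46,3],[-450,-46,3],[-450,-46,3],[-450,-46,3],[-450,-46,3],[-450,-46,3],[-450,-46,3],[-450,-46,3],[-450,-46,3],[-450,-46,3],[-450,-46,3]],"delta_rot":[[0,0,1.22],[0,0,1.22],[0,0,1.22],[0,0,1.22],[0,0,1.22],[0,0,1.22],[0,0,1.22],[0,0,1.22],[0,0,1.22],[0,0,1.22],[0,0,1.22],[0,0,1.22]],"gripper":[1,1,1,1,1,1,1,1,1,1,1,1]}'; python3 -m jog '{"dp":[[0,0,0],[0,0,0],[0,0,0],[0,0,0]],"delta_rot":[[0,0,0],[0,0,0],[0,0,0],[0,0,0]],"gripper":[1,1,1,1]}'; python3 - <<'E'
from b import *
im,c=snap("wrist","pics/w17.png"); print(robot.get_obs()["position"],yaw())
t=top(im,c,.435,.635,-.46,-.32,.014,3000)
for n in ("scene","side"):
    i,c2=snap(n,f"pics/{n}5.png"); cv2.imwrite(f"pics/{n}5t.png",top(i,c2,.47,.67,-.08,.11,.022,1500))
ab=np.vstack([cv2.imread("pics/scene5t.png"),cv2.imread("pics/side5t.png")])
cv2.imwrite("pics/m5.png",np.hstack([t,ab])); print(t.shape,ab.shape)
E
```

```text
time: 42.05
position: [0.4408, -0.387, 0.169]
tool_rot: [0.996, 0.088, -0.001, -0.002]
ft_force: [-0.3, 0.6, -0.3]
grip_width: 0.087
grip_force: 0.0
time: 42.45
position: [0.4419, -0.3884, 0.171]
tool_rot: [0.996, 0.088, -0.0, 0.0]
ft_force: [-1.3, 0.6, -0.0]
grip_width: 0.0871
grip_force: 0.0
[ 0.44180857 -0.38856229  0.17098538] 10.122690503165279
(600, 420, 3) (600, 285, 3)
```

View pics/m5.png

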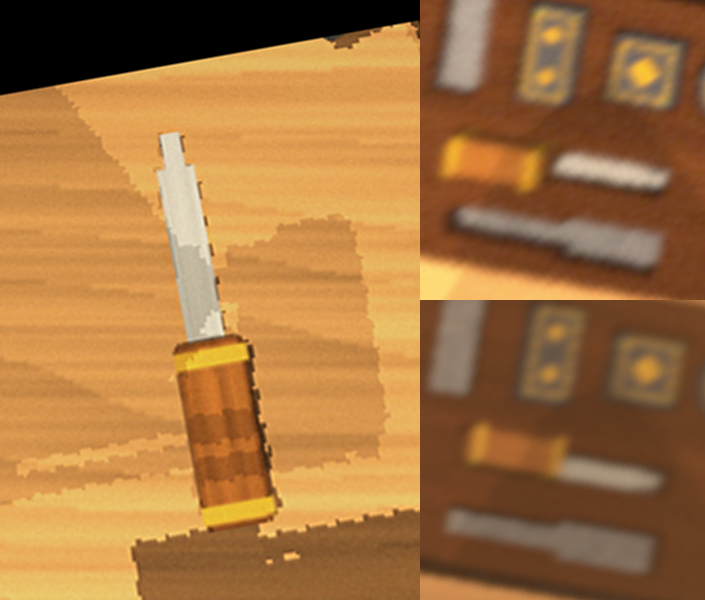

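```bash
python3 -c "
from h import *
plan(.5011,-.3937,.03,9.0)"
```

```text
dp [57.7, 15.1, 140.9] rot [0.001, 0.0, 0.019] mm 153 deg 1.1 j6~ 0.75
```

```bash
python3 -m jog '{"dp":[[57.5,15,40],[57.5,15,90],[57.5,15,125],[57.5,15,141],[57.5,15,141],[57.5,15,141],[57.5,15,141],[57.5,15,141]],"delta_rot":[[0,0,0.019],[0,0,0.019],[0,0,0.019],[0,0,0.019],[0,0,0.019],[0,0,0.019],[0,0,0.019],[0,0,0.019]],"gripper":[1,1,1,1,1,1,1,1]}'; python3 -c "
from h import *
plan(.5011,-.3937,.0085,9.0)"
```

```text
time: 43.4
position: [0.5016, -0.3952, 0.0324]
tool_rot: [0.997, 0.078, 0.001, 0.002]
ft_force: [-0.0, -0.4, 0.4]
grip_width: 0.0871
grip_force: 0.0
dp [-0.3, -1.7, 23.9] rot [0.004, -0.002, -0.001] mm 24 deg 0.3 j6~ 0.75
```

```bash
python3 -m jog '{"dp":[[0,-1,8],[0,-1,16],[0,-1,22],[0,-1,22],[0,-1,22],[0,-1,22],[0,-1,22],[0,-1,22],[0,-1,22],[0,-1,22],[0,-1,22],[0,-1,22]],"delta_rot":[[0,0,0],[0,0,0],[0,0,0],[0,0,0],[0,0,0],[0,0,0],[0,0,0],[0,0,0],[0,0,0],[0,0,0],[0,0,0],[0,0,0]],"gripper":[1,1,1,1,-1,-1,-1,-1,-1,-1,-1,-1]}' 40; python3 -m jog '{"dp":[[0,0,0],[0,0,-20],[0,0,-60],[0,0,-90],[0,0,-90],[0,0,-90],[0,0,-90]],"delta_rot":[[0,0,0],[0,0,0],[0,0,0],[0,0,0],[0,0,0],[0,0,0],[0,0,0]],"gripper":[-1,-1,-1,-1,-1,-1,-1]}' 40;  python3 - <<'E'
from b import *
im,c=snap("wrist","pics/w18.png")
m=robot.camera_model("wrist"); T=np.array(m["T_tool_cam"]); ct=(c[0],T[:3,:3],T[:3,3])
for x in (.018,.022,.026): print("handle front top",x,np.round(proj(ct,[[x,-.012,-.0055],[x,.012,-.0055]]),1).tolist())
for x in (.090,.094,.098): print("tip",x,np.round(proj(ct,[[x,0,.0085],[x,0,.0045]]),1).tolist())
h=cv2.cvtColor(im,cv2.COLOR_BGR2HSV)
m=((h[...,1]<60)&(h[...,2]>70)).astype(np.uint8); n,l,st,ce=cv2.connectedComponentsWithStats(m[:, 230:335])
print([(s.tolist(),cc.round(1).tolist()) for s,cc in zip(st,ce) if s[4]>150])
print([(r,h[r,281].tolist()) for r in range(205,250,2)])
plan(.5072,-.008,.099,79.95)
E
```

```text
time: 44.6
position: [0.5006, -0.3928, 0.0078]
tool_rot: [0.997, 0.078, -0.0, 0.0]
ft_force: [-1.0, -0.3, -0.1]
grip_width: 0.0314
grip_force: 0.0
time: 45.3
position: [0.4997, -0.3918, 0.0965]
tool_rot: [0.997, 0.078, -0.001, -0.001]
ft_force: [-0.4, -0.0, -1.9]
grip_width: 0.0227
grip_force: 39.9
handle front top 0.018 [[256.9, 236.2], [302.4, 236.2]]
handle front top 0.022 [[256.7, 229.1], [302.6, 229.1]]
handle front top 0.026 [[256.5, 221.9], [302.8, 221.9]]
tip 0.09 [[279.6, 92.1], [279.6, 91.7]]
tip 0.094 [[279.6, 83.5], [279.6, 83.0]]
tip 0.098 [[279.6, 74.8], [279.6, 74.1]]
[([0, 0, 105, 420, 40088], [52.3, 211.3]), ([35, 84, 27, 140, 3098], [48.6, 157.8]), ([0, 300, 105, 15, 914], [51.2, 306.2])]
[(205, [21, 44, 215]), (207, [20, 46, 220]), (209, [15, 44, 92]), (211, [21, 42, 97]), (213, [22, 47, 97]), (215, [16, 51, 95]), (217, [21, 51, 95]), (219, [18, 59, 99]), (221, [23, 53, 97]), (223, [26, 41, 87]), (225, [13, 205, 71]), (227, [13, 198, 72]), (229, [11, 183, 71]), (231, [13, 182, 70]), (233, [12, 186, 78]), (235, [10, 180, 78]), (237, [19, 200, 106]), (239, [19, 212, 106]), (241, [19, 194, 104]), (243, [19, 198, 107]), (245, [20, 199, 105]), (247, [13, 196, 82]), (249, [10, 178, 83])]
dp [67.4, -377.9, -2.1] rot [-0.004, 0.0, -1.239] mm 384 deg 71.0 j6~ 0.16
```

```bash
python3 -m jog '{"dp":[[67.8,-380,0],[67.8,-380,0],[67.8,-380,0],[67.8,-380,0],[67.8,-380,0],[67.8,-380,0],[67.8,-380,0],[67.8,-380,0],[67.8,-380,0],[67.8,-380,20],[67.8,-380,50],[67.8,-380,50]],"delta_rot":[[0,0,-1.239],[0,0,-1.239],[0,0,-1.239],[0,0,-1.239],[0,0,-1.239],[0,0,-1.239],[0,0,-1.239],[0,0,-1.239],[0,0,-1.239],[0,0,-1.239],[0,0,-1.239],[0,0,-1.239]],"gripper":[-1,-1,-1,-1,-1,-1,-1,-1,-1,-1,-1,-1]}'; python3 -m jog '{"dp":[[0,0,0],[0,0,0],[0,0,0],[0,0,0],[0,0,0]],"delta_rot":[[0,0,0],[0,0,0],[0,0,0],[0,0,0],[0,0,0]],"gripper":[-1,-1,-1,-1,-1]}'; python3 - <<'E'
from b import *
im,c=snap("wrist","pics/w19.png"); plan(.5074,-.0058,.0235,79.95); print(yaw())
cv2.imwrite("pics/w19c.png",im[60:260,220:340])
h=cv2.cvtColor(im,cv2.COLOR_BGR2HSV)
for r in (85,100,130,160,190,210): print(r,"".join("#" if h[r,u,1]<70 else "." for u in range(250,312)))
e=np.array([.1745,.9847,0]); s=np.array([.5057,-.0156,.015]); n=np.array([.9847,-.1745,0])
print("slot end",proj(c,[s+e*.109,s+e*.109+n*.009,s+e*.109-n*.009]).round(1).tolist())
print("col",[(r,int(h[r,281,1])) for r in range(60,100,2)])
E
```

```text
time: 46.55
position: [0.5049, -0.006, 0.044]
tool_rot: [0.766, 0.643, -0.003, -0.004]
ft_force: [0.2, 0.6, -1.0]
grip_width: 0.0236
grip_force: 39.9
time: 47.05
position: [0.5086, -0.007, 0.0483]
tool_rot: [0.766, 0.643, 0.0, 0.001]
ft_force: [1.1, -0.7, -0.6]
grip_width: 0.0236
grip_force: 39.9
dp [1.0, -1.3, 24.7] rot [0.001, 0.001, 0.0] mm 25 deg 0.1 j6~ 0.16
79.96952954289456
85 .............###############################..................
100 .............###############################..................
130 .............###############################..................
160 ..............#############################...................
190 ..............#############################...................
210 .......###########################################............
slot end [[277.9, 74.3], [293.9, 74.3], [262.0, 74.3]]
col [(60, 193), (62, 192), (64, 196), (66, 195), (68, 181), (70, 192), (72, 190), (74, 43), (76, 38), (78, 42), (80, 41), (82, 35), (84, 21), (86, 20), (88, 21), (90, 21), (92, 20), (94, 21), (96, 20), (98, 24)]
```

```bash
python3 -m jog '{"dp":[[0.8,-1,6],[0.8,-1,10],[0.8,-1,10],[0.8,-1,10],[0.8,-1,10]],"delta_rot":[[0,0,0],[0,0,0],[0,0,0],[0,0,0],[0,0,0]],"gripper":[-1,-1,-1,-1,-1]}'; python3 -c "
from h import *
plan(.5074,-.0058,.0235,79.95)"
```

```text
time: 47.6
position: [0.5073, -0.0059, 0.0375]
tool_rot: [0.766, 0.643, -0.0, 0.0]
ft_force: [-0.2, 0.3, -0.4]
grip_width: 0.0234
grip_force: 39.9
dp [0.1, 0.1, 14.0] rot [-0.0, 0.0, 0.0] mm 14 deg 0.0 j6~ 0.16
```

```bash
python3 -m jog '{"dp":[[0,0,4],[0,0,9],[0,0,12],[0,0,14],[0,0,14.3],[0,0,14.3],[0,0,14.3],[0,0,14.3]],"delta_rot":[[0,0,0],[0,0,0],[0,0,0],[0,0,0],[0,0,0],[0,0,0],[0,0,0],[0,0,0]],"gripper":[-1,-1,-1,-1,-1,-1,-1,-1]}'; python3 -m jog '{"dp":[[0,0,0],[0,0,0],[0,0,0],[0,0,0],[0,0,-15],[0,0,-50],[0,0,-100],[0,0,-150],[0,0,-150],[0,0,-150]],"delta_rot":[[0,0,0],[0,0,0],[0,0,0],[0,0,0],[0,0,0],[0,0,0],[0,0,0],[0,0,0],[0,0,0],[0,0,0]],"gripper":[-0.17,-0.17,-0.17,-0.17,-0.17,-0.17,-0.17,-0.17,-0.17,-0.17]}'; python3 - <<'E'
from b import *
for n in ("scene","side"):
    i,c=snap(n,f"pics/{n}6.png")
    for k in ['opener0','tile_round','tile_square','tile_oblong','tile_narrow']: print(n,k,[(np.round(d['rect']).tolist(),round(d['score'],2)) for d in robot.search_frame(k,n)])
    # expected openers and tiles
    def rect(s,e):
        s=np.array(s);e=np.array(e);nn=np.array([e[1],-e[0],0])
        P=[s+e*a+nn*b+[0,0,z] for a in(-.032,.032) for b in(-.012,.012) for z in(0,.014)]+[s+e*.104]
        q=proj(c,P); return np.r_[q.min(0),q.max(0)].round().tolist()
    print("exp0",rect([.5666,.0531,.015],[-.1745,-.9847,0]),"exp1",rect([.5057,-.0156,.015],[.1745,.9847,0]))
plan(.42,-.15,.2,80)
E
```

```text
time: 48.4
position: [0.5075, -0.0059, 0.0234]
tool_rot: [0.766, 0.643, -0.0, 0.0]
ft_force: [-0.9, -0.3, -0.6]
grip_width: 0.0231
grip_force: 39.9
time: 49.4
position: [0.508, -0.0059, 0.1747]
tool_rot: [0.766, 0.643, 0.001, 0.002]
ft_force: [0.2, -0.4, -1.0]
grip_width: 0.0361
grip_force: 0.0
scene opener0 [([302.0, 193.0, 338.0, 218.0], 0.77), ([285.0, 194.0, 319.0, 214.0], 0.46), ([292.0, 276.0, 306.0, 295.0], 0.31)]
scene tile_round [([300.0, 226.0, 319.0, 245.0], 0.48), ([260.0, 177.0, 384.0, 258.0], 0.39)]
scene tile_square [([286.0, 194.0, 317.0, 211.0], 0.66), ([232.0, 263.0, 247.0, 276.0], 0.53), ([316.0, 220.0, 338.0, 236.0], 0.49)]
scene tile_oblong [([334.0, 210.0, 357.0, 222.0], 0.8), ([304.0, 148.0, 321.0, 157.0], 0.62)]
scene tile_narrow [([260.0, 176.0, 384.0, 259.0], 0.71)]
exp0 [300.0, 192.0, 337.0, 219.0] exp1 [282.0, 193.0, 319.0, 215.0]
side opener0 [([270.0, 216.0, 296.0, 252.0], 0.64), ([245.0, 218.0, 276.0, 245.0], 0.53)]
side tile_round [([250.0, 191.0, 270.0, 201.0], 0.58)]
side tile_square [([300.0, 170.0, 313.0, 178.0], 0.7), ([238.0, 207.0, 255.0, 221.0], 0.67)]
side tile_oblong [([223.0, 218.0, 247.0, 234.0], 0.71), ([248.0, 386.0, 288.0, 420.0], 0.71)]
side tile_narrow []
exp0 [244.0, 216.0, 275.0, 250.0] exp1 [267.0, 215.0, 297.0, 253.0]
dp [-157.2, -60.8, -26.9] rot [-0.001, 0.0, -0.0] mm 171 deg 0.1 j6~ -0.17
```

```bash
python3 -m jog '{"dp":[[-8,0,40],[-8,0,90],[-8,0,130],[-8,0,136],[-8,0,140],[-8,0,142],[-8,0,142],[-8,0,142]],"delta_rot":[[0,0,0],[0,0,0],[0,0,0],[0,0,0],[0,0,0],[0,0,0],[0,0,0],[0,0,0]],"gripper":[-1,-1,-1,-1,-1,-1,-1,-1]}';  python3 -m jog '{"dp":[[0,0,2],[0,0,4],[0,0,6],[0,0,6],[0,0,6]],"delta_rot":[[0,0,0],[0,0,0],[0,0,0],[0,0,0],[0,0,0]],"gripper":[-1,-1,-1,-1,-1]}'; python3 -m jog '{"dp":[[0,0,-30],[0,0,-40],[0,0,-40],[0,0,-40],[0,0,-40]],"delta_rot":[[0,0,0],[0,0,0],[0,0,0],[0,0,0],[0,0,0]],"gripper":[-1,-1,-1,-1,-1]}'; python3 -c "
from h import *
plan(.5655,.047,.032,80)"
```

```text
time: 50.8
position: [0.5072, -0.014, 0.0329]
tool_rot: [0.766, 0.643, 0.001, 0.002]
ft_force: [0.1, 0.3, -0.2]
grip_width: 0.0004
grip_force: 0.0
time: 51.3
position: [0.5068, -0.0139, 0.0293]
tool_rot: [0.766, 0.643, 0.001, 0.002]
ft_force: [-4.6, 0.9, 30.2]
grip_width: 0.0008
grip_force: 15.6
time: 51.8
position: [0.5052, -0.0136, 0.0643]
tool_rot: [0.766, 0.643, -0.001, -0.001]
ft_force: [0.0, -0.2, -0.3]
grip_width: 0.0006
grip_force: 0.0
dp [70.2, 48.8, 32.2] rot [-0.002, 0.0, -0.0] mm 91 deg 0.1 j6~ 0.26
```

```bash
python3 -m jog '{"dp":[[70,49,0],[70,49,0],[70,49,0],[70,49,0],[70,49,15],[70,49,28],[70,49,31],[70,49,33],[70,49,35],[70,49,36],[70,49,36]],"delta_rot":[[0,0,0],[0,0,0],[0,0,0],[0,0,0],[0,0,0],[0,0,0],[0,0,0],[0,0,0],[0,0,0],[0,0,0],[0,0,0]],"gripper":[-1,-1,-1,-1,-1,-1,-1,-1,-1,-1,-1]}';  python3 -m jog '{"dp":[[0,0,-30],[0,0,-80],[0,0,-130],[0,0,-130],[0,0,-130],[0,0,-130]],"delta_rot":[[0,0,0],[0,0,0],[0,0,0],[0,0,0],[0,0,0],[0,0,0]],"gripper":[-1,-1,-1,-1,-1,-1]}'; python3 - <<'E'
from b import *
for n in ("scene","side"):
    i,c=snap(n,f"pics/{n}7.png")
    for k in ['opener0','tile_round','tile_square','tile_oblong']: print(n,k,[(np.round(d['rect']).tolist(),round(d['score'],2)) for d in robot.search_frame(k,n)])
E
```

```text
time: 52.9
position: [0.5666, 0.0465, 0.0296]
tool_rot: [0.766, 0.643, 0.0, 0.0]
ft_force: [-0.5, -0.7, -0.7]
grip_width: 0.0004
grip_force: 0.0
time: 53.5
position: [0.5653, 0.0468, 0.1584]
tool_rot: [0.766, 0.643, -0.001, -0.001]
ft_force: [-0.6, -0.7, -0.1]
grip_width: 0.0004
grip_force: 0.0
scene opener0 [([303.0, 194.0, 336.0, 218.0], 0.52), ([283.0, 192.0, 320.0, 212.0], 0.47)]
scene tile_round [([302.0, 226.0, 321.0, 244.0], 0.82), ([258.0, 178.0, 387.0, 258.0], 0.35), ([332.0, 206.0, 358.0, 223.0], 0.24)]
scene tile_square [([233.0, 260.0, 249.0, 276.0], 0.63), ([316.0, 221.0, 338.0, 236.0], 0.61)]
scene tile_oblong [([333.0, 206.0, 355.0, 222.0], 0.66), ([299.0, 145.0, 320.0, 156.0], 0.58)]
side opener0 [([270.0, 218.0, 297.0, 252.0], 0.79), ([247.0, 216.0, 278.0, 245.0], 0.65), ([194.0, 192.0, 316.0, 282.0], 0.4)]
side tile_round [([251.0, 193.0, 269.0, 200.0], 0.55)]
side tile_square [([236.0, 208.0, 262.0, 221.0], 0.69), ([291.0, 164.0, 314.0, 179.0], 0.69), ([195.0, 191.0, 313.0, 280.0], 0.32)]
side tile_oblong [([250.0, 382.0, 287.0, 417.0], 0.81), ([294.0, 350.0, 332.0, 370.0], 0.7), ([222.0, 218.0, 246.0, 231.0], 0.51), ([244.0, 216.0, 278.0, 250.0], 0.51)]
```

No contact at 0.0296 m means that handle is no higher than its seated height of 0.029 m. All the tiles and openers are in place, so I'm handing in.

```bash
python3 -c "
from rig import robot
print(robot.hand_in())"
```

```text
the job is handed in; nothing more can be done
None
```

The gift set is made up and handed in: the round, square and oblong tiles are pressed flush, both openers lie in their compartments, and there was no narrow tile on the bench.

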